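# Pack four tiles and put the rest on show

## Robot

A 6-joint arm with a two-finger parallel gripper is mounted at the origin on the work surface. World frame = base frame: x ahead of the robot, y to its left, z up, the work surface at z = 0. Lengths are in mm, angles in rad, forces in N, time in s.
With the tool pointing down it reaches from about 275 to 1000 mm from the base axis. Payload 8.4 kg.
Tool frame: the origin (TCP) lies at the very end of the fingers, on their centre line; the grasp point (between the pads) lies 19 mm behind it; x points along the fingers, y is the direction in which the jaws open and shut, and the axes are right-handed (so a half turn about x gives the same grasp; the last joint's range is limited). The gripper opens to 85 mm and grips with 20 to 120 N. Pads are 22 mm wide; open, the fingers measure 114 mm over their backs; the gripper's body (76 mm by 85 mm) begins 54 mm behind the grasp point. The pads swing forward as they close: fully open they stand 13 mm farther back than shut.
Start: joints at [-1.299, 0.353, 1.633, -0, 1.155, -0.002], TCP at [168.993, -601.722, 196.381] pointing down, gripper open.
Joint ranges: [-2.63, 2.63], [-0.92, 2.1], [0.06, 2.66], [-1.3, 4.44], [0, 2.69], [-3.02, 3.02]. Speed limits (rad/s): [2.22, 2.22, 2.79, 3.14, 3.14, 3.14].

## Interface

Orientations are given as [roll, pitch, yaw] about the fixed x, y, z axes, in that order (R = Rz(yaw) Ry(pitch) Rx(roll)).
In Python, from rig import r, grab_frame, camera_params, sign_off gives the robot as it stands.
- The arm moves only by the tool drive_tool, never from a script. Its argument "rows" is one flat list of numbers, 7 for each row, row after row: the shift along the tool's x, y, z in mm, then the turn, a rotation vector about the tool's x, y, z in degrees, then the opening in per cent of the stroke, from 0 (shut) to 100 (fully open). In form: [x, y, z, rx, ry, rz, fingers, x, y, z, rx, ry, rz, fingers, ...]. A call has 1 to 10 rows; each row is the pose to reach, as a shift and turn from the pose measured when the call began, along the tool's axes at that moment; what a row does not reach only later rows make up. A row lasts 1/8 s, in which the tool goes at most 62.5 mm and 10.7 degrees, less where a joint would pass 70% of its speed; a pose out of reach is approached as far as the arm can. A call with a gripper value outside its range is refused whole. The fingers move at their own pace and stop on an object; "newtons" is the grip in N (left out, the last holds). Time passes only in rows, so rows that repeat a pose let the fingers close. It gives the time, the measured TCP pose, the force and the opening at its end, in the units of the state.
- r.sense(): the state, without advancing time (a new reading comes with each control period).
- grab_frame(name): name is "scene" or "top"; returns the picture (400x640x3 uint8, red, green, blue); there is no depth.
- camera_params(name): a dict with "vertical_fov" (degrees; the focal length in pixels is half the picture's height over the tangent of half this angle, whatever the lens; pixels are square), "cx", "cy" (the principal point, pixels), "pose" (4x4, takes a point from camera to world coordinates). Camera axes: x right, y down, z forward; pixel columns grow to the right and rows downward; lengths in mm; the calibration is good to about 2 mm. A picture is of the moment at which its call begins. camera_params takes no time and is no camera call.
- sign_off(): hands the job in, once; it reports no verdict.
The state is a dict: "clock": time; "qpos": joint angles; "qvel": joint speeds; "joint_efforts": joint torques, N m; "eef_pos": TCP position; "tcp_rot": TCP orientation; "contact_force": force on the tool from outside, world axes, zero at the start; "wrist_torque": the same for the moment, N m; "opening": opening from 0.0 (shut) to 1.0 (fully open).
Only numpy, scipy, OpenCV 4.12 (cv2) and the standard library are available. Lean on these libraries where they do the work, as an engineer would, in place of code of your own. Each camera call takes 0.05 s, during which the arm holds its last target.

## Task

Pack the customer's order: take the lid off the plywood packing box and lay it on the bench; the box must then hold exactly two oblong and two square tiles, lying flat and counting any that is already in it, before you close it again with its lid, squarely and fully home. Lay every tile that is left over flat on the sloping display board, side by side, not one on another. Leave the round disc and the other things on the bench where they are.

Things in the scene. Friction and masses are not known exactly. Their poses are not given: they have to be found in the camera images.
- box: open plywood packing box, fixed to the bench: outside 160 (x) x 180 (y) x 50 mm high, walls and floor 5 mm thick; origin in the centre of its underside, z up, y along its longer side
- lid: loose plywood lid (170 to 350 g), at first on the box: plate 160 (x) x 180 (y) x 8 mm; under it a plug 138 x 158 x 6 mm that enters the box with 6 mm play all round; on top a grip bar 16 (x) x 70 (y) mm, 28 mm tall. Origin in the centre of the plug's underside: plate at z 6 to 14 mm, bar 14 to 42 mm; when home, 44 mm above the box's origin
- board: sloping display board on a low fixed wooden rack, 90 mm up the slope (x) by 240 mm wide (y), leaning at 25 degrees with its low edge towards the robot; origin in the middle of its upper face (62 mm above the bench), x points up the slope, z square out of the face; a ledge 6 mm thick runs along the low edge (its inner face at x = -45 mm) and stands 8 mm proud of the face
- rect1: oblong terracotta tile, 68 (x) x 30 (y) x 12 mm (z), 50 g, origin at its centre; flat on the bench at the start
- rect2: oblong terracotta tile, 68 (x) x 30 (y) x 12 mm (z), 50 g, origin at its centre; flat on the bench at the start
- rect3: oblong terracotta tile, 68 (x) x 30 (y) x 12 mm (z), 50 g, origin at its centre; flat on the bench at the start, or absent
- rect4: oblong terracotta tile, 68 (x) x 30 (y) x 12 mm (z), 50 g, origin at its centre; lies in the box at the start, or is absent
- square1: square terracotta tile, 46 (x) x 46 (y) x 12 mm (z), 50 g, origin at its centre; flat on the bench at the start
- square2: square terracotta tile, 46 (x) x 46 (y) x 12 mm (z), 50 g, origin at its centre; flat on the bench at the start
- square3: square terracotta tile, 46 (x) x 46 (y) x 12 mm (z), 50 g, origin at its centre; flat on the bench at the start, or absent
- roundel: bystander: round terracotta disc 40 mm across, 12 mm thick, lying among the tiles
- tea_glass: bystander: tea glass, 64 mm across, 85 mm tall
- bowl: bystander: brass bowl, 110 mm across, 40 mm tall
- hammer: bystander: hammer
- brush: bystander: brush
- offcut: bystander: marble offcut, 60 x 45 x 35 mm
There are look-alikes about, which are no part of the job. Leave any black or purple look-alike of the square2 alone.

How it is judged (in metres and radians):
On the way, in this order (a step that is already met when the one before it is completed fails the run):
1. the lid has been taken off the box and set down on the bench (horizontal distance between lid and box above 0.12 m and height (world z) of lid below 0.03 m and angle between lid's own z axis and vertical below 0.15 rad and linear speed of lid below 0.03 m/s), for 0.2 s.
2. exactly two oblong and two square tiles are in the box (((horizontal distance between each of rect1, rect2 and box below 0.1 m and horizontal distance between each of rect3, rect4 and box above 0.1 m) or (horizontal distance between rect1 and box below 0.1 m and (horizontal distance between rect3 and box below 0.1 m or height (world z) of box above 5 m) and horizontal distance between each of rect2, rect4 and box above 0.1 m) or (horizontal distance between rect1 and box below 0.1 m and (horizontal distance between rect4 and box below 0.1 m or height (world z) of box above 5 m) and horizontal distance between each of rect2, rect3 and box above 0.1 m) or (horizontal distance between rect2 and box below 0.1 m and (horizontal distance between rect3 and box below 0.1 m or height (world z) of box above 5 m) and horizontal distance between each of rect1, rect4 and box above 0.1 m) or (horizontal distance between rect2 and box below 0.1 m and (horizontal distance between rect4 and box below 0.1 m or height (world z) of box above 5 m) and horizontal distance between each of rect1, rect3 and box above 0.1 m) or ((horizontal distance between rect3 and box below 0.1 m or height (world z) of box above 5 m) and (horizontal distance between rect4 and box below 0.1 m or height (world z) of box above 5 m) and horizontal distance between each of rect1, rect2 and box above 0.1 m)) and ((horizontal distance between each of square1, square2 and box below 0.1 m and horizontal distance between square3 and box above 0.1 m) or (horizontal distance between square1 and box below 0.1 m and (horizontal distance between square3 and box below 0.1 m or height (world z) of box above 5 m) and horizontal distance between square2 and box above 0.1 m) or (horizontal distance between square2 and box below 0.1 m and (horizontal distance between square3 and box below 0.1 m or height (world z) of box above 5 m) and horizontal distance between square1 and box above 0.1 m))), for 0.2 s.
3. the lid is home on the box (horizontal distance between lid and box below 0.012 m and z of lid in the frame of box between 0.04 and 0.0475 m and angle between the x axis of lid and the x axis of box, either way round below 0.15 rad and angle between lid's own z axis and vertical below 0.06 rad), for 0.2 s.
At the end, for the whole second after the job is handed in: Exactly two oblong and two square tiles in the box, flat within 0.3 rad; every other tile flat (0.12 rad) on the sloping board, 2 to 11 mm from face to tile centre; lid on the box: centre within 12 mm, turned under 0.15 rad, tilted under 0.06 rad, 40 to 47.5 mm above its origin; all at rest (all of step 2 and all of step 3 and ((x of rect1 in the frame of box between -0.075 and 0.075 m and y of rect1 in the frame of box between -0.085 and 0.085 m and z of rect1 in the frame of box between 0.003 and 0.042 m and angle between the z axis of rect1 and the z axis of box, either way round below 0.3 rad) or (x of rect1 in the frame of board between -0.05 and 0.05 m and y of rect1 in the frame of board between -0.12 and 0.12 m and z of rect1 in the frame of board between 0.002 and 0.011 m and angle between the z axis of rect1 and the z axis of board, either way round below 0.12 rad)) and ((x of rect2 in the frame of box between -0.075 and 0.075 m and y of rect2 in the frame of box between -0.085 and 0.085 m and z of rect2 in the frame of box between 0.003 and 0.042 m and angle between the z axis of rect2 and the z axis of box, either way round below 0.3 rad) or (x of rect2 in the frame of board between -0.05 and 0.05 m and y of rect2 in the frame of board between -0.12 and 0.12 m and z of rect2 in the frame of board between 0.002 and 0.011 m and angle between the z axis of rect2 and the z axis of board, either way round below 0.12 rad)) and ((x of rect3 in the frame of box between -0.075 and 0.075 m and y of rect3 in the frame of box between -0.085 and 0.085 m and z of rect3 in the frame of box between 0.003 and 0.042 m and angle between the z axis of rect3 and the z axis of box, either way round below 0.3 rad) or (x of rect3 in the frame of board between -0.05 and 0.05 m and y of rect3 in the frame of board between -0.12 and 0.12 m and z of rect3 in the frame of board between 0.002 and 0.011 m and angle between the z axis of rect3 and the z axis of board, either way round below 0.12 rad)) and ((x of rect4 in the frame of box between -0.075 and 0.075 m and y of rect4 in the frame of box between -0.085 and 0.085 m and z of rect4 in the frame of box between 0.003 and 0.042 m and angle between the z axis of rect4 and the z axis of box, either way round below 0.3 rad) or (x of rect4 in the frame of board between -0.05 and 0.05 m and y of rect4 in the frame of board between -0.12 and 0.12 m and z of rect4 in the frame of board between 0.002 and 0.011 m and angle between the z axis of rect4 and the z axis of board, either way round below 0.12 rad)) and ((x of square1 in the frame of box between -0.075 and 0.075 m and y of square1 in the frame of box between -0.085 and 0.085 m and z of square1 in the frame of box between 0.003 and 0.042 m and angle between the z axis of square1 and the z axis of box, either way round below 0.3 rad) or (x of square1 in the frame of board between -0.05 and 0.05 m and y of square1 in the frame of board between -0.12 and 0.12 m and z of square1 in the frame of board between 0.002 and 0.011 m and angle between the z axis of square1 and the z axis of board, either way round below 0.12 rad)) and ((x of square2 in the frame of box between -0.075 and 0.075 m and y of square2 in the frame of box between -0.085 and 0.085 m and z of square2 in the frame of box between 0.003 and 0.042 m and angle between the z axis of square2 and the z axis of box, either way round below 0.3 rad) or (x of square2 in the frame of board between -0.05 and 0.05 m and y of square2 in the frame of board between -0.12 and 0.12 m and z of square2 in the frame of board between 0.002 and 0.011 m and angle between the z axis of square2 and the z axis of board, either way round below 0.12 rad)) and ((x of square3 in the frame of box between -0.075 and 0.075 m and y of square3 in the frame of box between -0.085 and 0.085 m and z of square3 in the frame of box between 0.003 and 0.042 m and angle between the z axis of square3 and the z axis of box, either way round below 0.3 rad) or (x of square3 in the frame of board between -0.05 and 0.05 m and y of square3 in the frame of board between -0.12 and 0.12 m and z of square3 in the frame of board between 0.002 and 0.011 m and angle between the z axis of square3 and the z axis of board, either way round below 0.12 rad)) and linear speed of each of lid, rect1, rect2, rect3, rect4, square1, square2, square3 below 0.02 m/s); the robot touches nothing.
It fails at once if a bystander is moved more than 6 cm (distance of any of roundel, tea_glass, bowl, hammer, brush, offcut from where it was at the start of the episode above 0.06 m).
Of rect3, rect4, square3 only 1 to 3 are there at a start; the rules pass over those that are not, and their reading is None.
At some moment in a run one of rect1, rect2, square1, square2, lid may be knocked a few centimetres aside while the robot is not near it.
Once in a run the grip may slacken for a moment while it holds something.
It also fails if it takes over 208 s, if anything falls off the work surface, if the arm or the gripper's body presses on something with over 40 N, if the wrist force passes 120 N, or if a joint passes its speed limit or range.

## Working session

There is one attempt and no reset: what is moved stays moved. The work goes in short steps, Python scripts to look and compute and a tool call to move; the robot and the scene stay as the last step left them, time stands still between calls to the robot, and variables do not carry over. Pictures are saved under pics/ and viewed, and the job is handed in when it is done.

Besides the shell and the picture viewer there is one more tool, called after "Request:" as name(argument=value, ...) on one line, values as JSON. drive_tool: Moves the arm, as the interface text tells. Its arguments: {"type":"object","properties":{"rows":{"type":"array","items":{"type":"number"}},"newtons":{"type":"number"}},"required":["rows"]}

```bash
ls; mkdir -p pics
python3 - <<'E'
from rig import r, grab_frame, camera_params
import cv2
print(r.sense())
for n in ("scene","top"):
    f=grab_frame(n); cv2.imwrite(f"pics/{n}0.png",f[:,:,::-1]); print(n,camera_params(n))
E
```

```text
pics
{'clock': 0.0, 'qpos': array([-1.29939131e+00,  3.53657868e-01,  1.63415504e+00,  7.19173749e-06,
        1.15522174e+00, -2.40406885e-03]), 'qvel': array([-0.00037021, -0.00141803, -0.00046789, -0.00198984, -0.00108586,
        0.00097886]), 'joint_efforts': array([-3.35233191e-03, -6.05260491e+01, -3.42069089e+01, -1.61096809e-04,
        9.40304948e-03, -3.57239196e-05]), 'eef_pos': array([ 168.85365037, -601.19043375,  195.64671445]), 'tcp_rot': array([-1.5777603 ,  1.56935431,  1.83763853]), 'contact_force': array([ 0.13217739, -0.35001064, -0.62307299]), 'wrist_torque': array([-0.03786057, -0.05770213, -0.00499967]), 'opening': 0.9999349709233019}
scene {'vertical_fov': 55.717078376726846, 'cx': 321.54711272989266, 'cy': 201.82766477370498, 'pose': array([[ 8.66206558e-01,  3.20437674e-01, -3.83413479e-01,
         9.56800856e+02],
       [ 4.99670798e-01, -5.61467020e-01,  6.59608884e-01,
        -7.07873530e+02],
       [-3.91048707e-03, -7.62938060e-01, -6.46459763e-01,
         7.60445368e+02],
       [ 0.00000000e+00,  0.00000000e+00,  0.00000000e+00,
         1.00000000e+00]])}
top {'vertical_fov': 51.418380157434804, 'cx': 324.5152336502789, 'cy': 199.71880379583806, 'pose': array([[ 7.42157480e-03, -9.84743570e-01,  1.73853446e-01,
         3.38287403e+02],
       [-9.99847973e-01, -4.56440064e-03,  1.68284403e-02,
        -7.78963636e+00],
       [-1.57781616e-02, -1.73951909e-01, -9.84627738e-01,
         1.22553761e+03],
       [ 0.00000000e+00,  0.00000000e+00,  0.00000000e+00,
         1.00000000e+00]])}
```

View pics/top0.png

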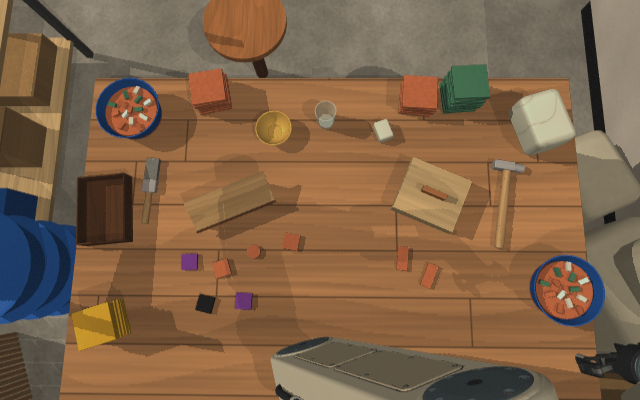

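View pics/scene0.png

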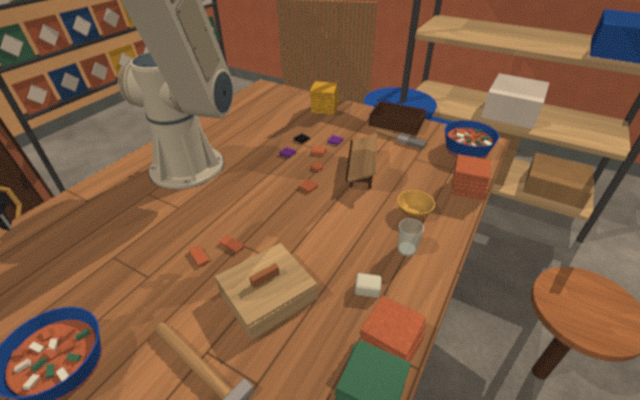

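```bash
cat > h.py <<'E'
import numpy as np, cv2
from scipy.spatial.transform import Rotation as R
from rig import r, grab_frame, camera_params
def K(n):
    p=camera_params(n); f=200/np.tan(np.radians(p['vertical_fov']/2)); return p,f
def pix2w(n,u,v,z):
    p,f=K(n); P=p['pose']; d=P[:3,:3]@np.array([(u-p['cx'])/f,(v-p['cy'])/f,1]); o=P[:3,3]
    return o+d*(z-o[2])/d[2]
def w2pix(n,X):
    p,f=K(n); P=p['pose']; c=P[:3,:3].T@(np.array(X,float)-P[:3,3]); return np.array([p['cx']+f*c[0]/c[2],p['cy']+f*c[1]/c[2]])
def crop(img,u0,v0,u1,v1,s,name):
    c=img[v0:v1,u0:u1]; cv2.imwrite(name,cv2.resize(c,None,fx=s,fy=s,interpolation=cv2.INTER_CUBIC))
# move in tool frame from now to world target (pos, R)
def rel(pos,Rt):
    s=r.sense(); Rn=R.from_euler('xyz',s['tcp_rot']); d=Rn.inv().apply(np.array(pos)-s['eef_pos'])
    rv=(Rn.inv()*Rt).as_rotvec(degrees=True); return d,rv
E
python3 - <<'E'
from h import *
a=cv2.imread('pics/top0.png'); 
crop(a,170,225,310,320,5,'pics/c1.png'); crop(a,380,145,480,295,4,'pics/c2.png'); crop(a,170,160,290,240,6,'pics/c3.png')
E
```

```text
(no output)
```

View pics/c1.png

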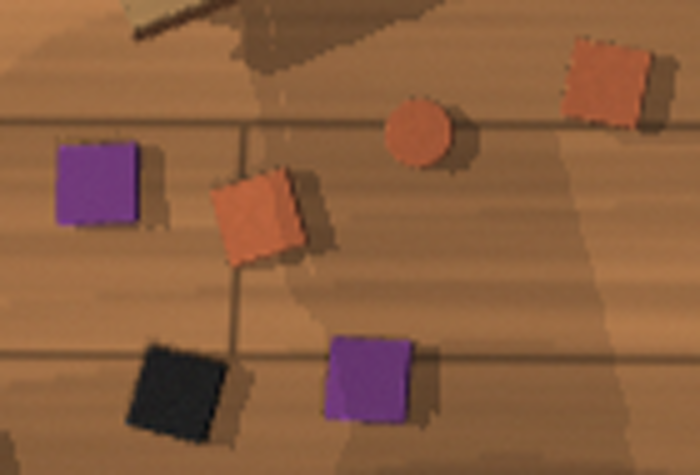

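View pics/c2.png

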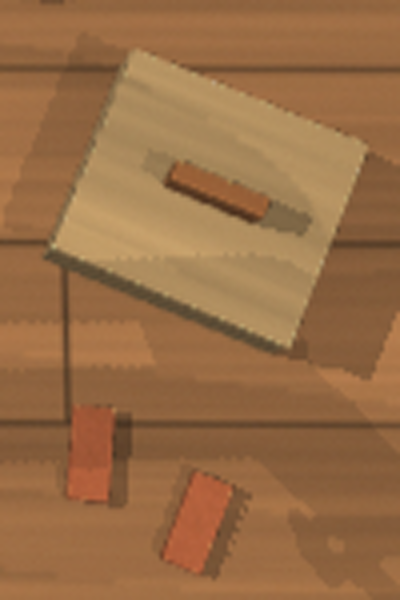

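View pics/c3.png

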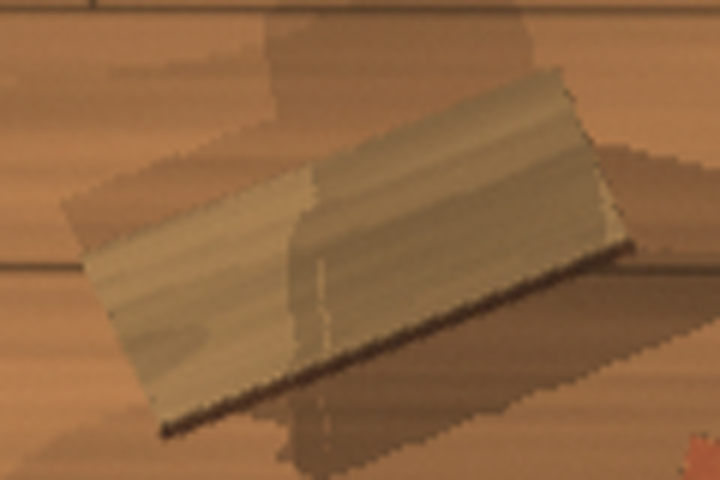

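```bash
cat >> h.py <<'E'
def pts(n,L,s,u0,v0,z):
    return np.array([pix2w(n,(x+.5)/s-.5+u0,(y+.5)/s-.5+v0,z) for x,y in L])
def rect(name,P):
    c=P.mean(0); e=[(np.linalg.norm(P[(i+1)%4]-P[i]).round(1),np.degrees(np.arctan2(*(P[(i+1)%4]-P[i])[[1,0]])).round(1)) for i in range(4)]
    print(name,c.round(1),e)
E
python3 - <<'E'
from h import *
rect('lidplate',pts('top',[(133,50),(368,147),(292,348),(47,256)],4,380,145,58))
rect('bar',pts('top',[(175,160),(270,202),(262,222),(165,186)],4,380,145,86))
rect('rA',pts('top',[(73,405),(115,408),(108,502),(67,498)],4,380,145,12))
rect('rB',pts('top',[(195,470),(235,487),(210,577),(162,558)],4,380,145,12))
rect('sA',pts('top',[(211,188),(286,168),(305,243),(233,267)],5,170,225,12))
rect('sB',pts('top',[(577,38),(653,53),(636,130),(563,114)],5,170,225,12))
rect('rou',pts('top',[(386,133),(418,98),(452,133),(418,169)],5,170,225,12))
rect('pur1',pts('top',[(57,146),(138,142),(139,224),(57,225)],5,170,225,12))
# board: top edge left, right; low edge
h=90/2*np.sin(np.radians(25))
L=[(80,255),(557,66),(632,240),(163,430)]
P=np.array([pix2w('top',(x+.5)/6-.5+170,(y+.5)/6-.5+160,z) for (x,y),z in zip(L,[62+h,62+h,62-h,62-h])])
rect('board',P)
print([pix2w('top',u,v,0).round(0) for u,v in [(96,78),(570,79),(62,395),(600,370)]])
E
```

```text
lidplate [ 561.4 -294.1   58. ] [(np.float64(180.1), np.float64(-113.3)), (np.float64(156.6), np.float64(157.2)), (np.float64(181.7), np.float64(69.3)), (np.float64(164.7), np.float64(-23.3))]
bar [ 560.6 -293.1   86. ] [(np.float64(71.2), np.float64(-114.5)), (np.float64(15.4), np.float64(156.5)), (np.float64(70.8), np.float64(69.2)), (np.float64(20.0), np.float64(-22.2))]
rA [ 383.1 -212.9   12. ] [(np.float64(30.4), np.float64(-93.7)), (np.float64(67.6), np.float64(174.2)), (np.float64(29.4), np.float64(84.9)), (np.float64(66.8), np.float64(-5.0))]
rB [ 334.1 -290.1   12. ] [(np.float64(30.6), np.float64(-112.9)), (np.float64(66.6), np.float64(162.3)), (np.float64(36.0), np.float64(68.9)), (np.float64(67.4), np.float64(-22.4))]
sA [350.8 310.1  12. ] [(np.float64(44.7), np.float64(-74.7)), (np.float64(44.8), np.float64(-163.0)), (np.float64(43.3), np.float64(108.8)), (np.float64(47.5), np.float64(18.7))]
sB [428.8 109.7  12. ] [(np.float64(45.6), np.float64(-100.8)), (np.float64(45.8), np.float64(168.5)), (np.float64(43.7), np.float64(78.1)), (np.float64(45.0), np.float64(-9.1))]
rou [399.3 219.2  12. ] [(np.float64(27.2), np.float64(-41.3)), (np.float64(28.8), np.float64(-134.4)), (np.float64(28.3), np.float64(137.6)), (np.float64(28.4), np.float64(43.3))]
pur1 [368.7 405.   12. ] [(np.float64(47.4), np.float64(-86.8)), (np.float64(47.3), np.float64(-175.8)), (np.float64(47.7), np.float64(91.1)), (np.float64(45.5), np.float64(3.9))]
board [538.9 283.2  62. ] [(np.float64(239.3), np.float64(-67.4)), (np.float64(91.7), np.float64(-156.9)), (np.float64(240.7), np.float64(112.8)), (np.float64(92.5), np.float64(22.1))]
[array([946., 745.,   0.]), array([ 942., -752.,    0.]), array([ -3., 742.,   0.]), array([  80., -753.,    0.])]
```

```bash
cat >> h.py <<'E'
def down(jaw,tilt=None):
    # jaw direction deg in world; tool x down
    a=np.radians(jaw); x=np.array([0,0,-1.]); y=np.array([np.cos(a),np.sin(a),0])
    return R.from_matrix(np.c_[x,y,np.cross(x,y)])
BO=np.array([539,283,62.]); BY=22.4
def boardR():
    return R.from_euler('xyz',[0,-25,BY],degrees=True)
def boardtool(half=False):
    B=boardR().as_matrix(); x=-B[:,2]; y=B[:,1]*(-1 if half else 1)
    return R.from_matrix(np.c_[x,y,np.cross(x,y)])
def go(pos,Rt=None,jaw=None):
    """print rel move; jaw modulo 180 nearest"""
    s=r.sense(); Rn=R.from_euler('xyz',s['tcp_rot'])
    if Rt is None:
        c=[rel(pos,down(jaw)),rel(pos,down(jaw+180))]
    else: c=[rel(pos,x) for x in Rt]
    for d,rv in c: print('shift',d.round(1),'turn',rv.round(1))
    yj=Rn.as_matrix()[:,1]; print('jaw now',np.degrees(np.arctan2(yj[1],yj[0])).round(1),'q',s['qpos'].round(2),'t',s['clock'],'F',s['contact_force'].round(1),'op',round(s['opening'],3),'pos',s['eef_pos'].round(1))
E
python3 - <<'E'
from h import *
go([561,-293.5,140],jaw=-22.5)
print([pix2w('top',u,v,0).round(0) for u,v in [(325,125),(383,137),(273,140)]])
E
```

```text
shift [  56.  -190.2 -460.8] turn [-51.8  -0.    0.1]
shift [  56.  -190.2 -460.8] turn [1.282e+02 1.000e-01 0.000e+00]
jaw now -74.3 q [-1.3   0.35  1.63 -0.    1.16 -0.  ] t 0.1 F [-0.5  0.8 -0.6] op 1.002 pos [ 168.9 -601.3  195.7]
[array([789.,  13.,   0.]), array([ 751., -165.,    0.]), array([741., 173.,   0.])]
```

Request:
drive_tool(rows=[30,-190,-461,-51.8,0,0,60,30,-190,-461,-51.8,0,0,60,30,-190,-461,-51.8,0,0,60,30,-190,-461,-51.8,0,0,60,30,-190,-461,-51.8,0,0,60,30,-190,-461,-51.8,0,0,60,30,-190,-461,-51.8,0,0,60,30,-190,-461,-51.8,0,0,60,30,-190,-461,-51.8,0,0,60,30,-190,-461,-51.8,0,0,60], newtons=60)

```text
clock: 1.35
eef_pos: [560.9, -293.4, 165.4]
tcp_rot: [-1.903, 1.569, 2.418]
contact_force: [0.0, -0.9, -0.1]
opening: 0.599
```

Run:
```python
from h import *
go([561,-293.5,62],jaw=-22.5)
a=grab_frame('scene')[:,:,::-1]; crop(a,190,200,350,340,5,'pics/s1.png'); a=grab_frame('top')[:,:,::-1]; crop(a,380,140,480,240,6,'pics/t1.png')
```

```text
shift [103.4   0.4   0.2] turn [ 0.  -0.   0.1]
shift [103.4   0.4   0.2] turn [-1.8e+02 -2.0e-01 -1.0e-01]
jaw now -22.5 q [-0.48  0.4   1.64  0.    1.1  -0.09] t 1.35 F [ 0.  -0.9 -0.1] op 0.599 pos [ 560.9 -293.4  165.4]
```

View pics/s1.png

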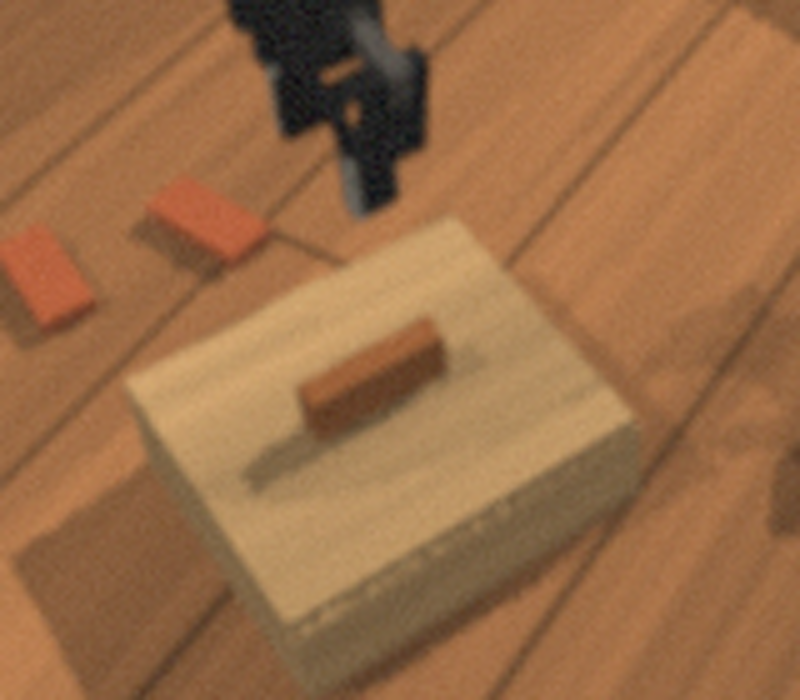

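Run:
```python
from h import *
for X in ([561,-293.5,165],[561,-293.5,86]): 
    p=w2pix('scene',X); print(p,(p-[190,200])*5)
print(pix2w('scene',264,273,86))
rect('lid', pts('scene',[(127,380),(450,220),(635,425),(285,618)],5,190,200,58))
```

```text
[259.19835972 246.11404378] [345.99179859 230.57021888]
[263.03198948 269.97358555] [365.1599474  349.86792777]
[ 568.14771352 -299.45314454   86.        ]
lid [ 565.8 -297.4   58. ] [(np.float64(175.1), np.float64(65.5)), (np.float64(160.0), np.float64(-23.4)), (np.float64(175.3), np.float64(-115.8)), (np.float64(155.8), np.float64(156.6))]
```

View pics/t1.png

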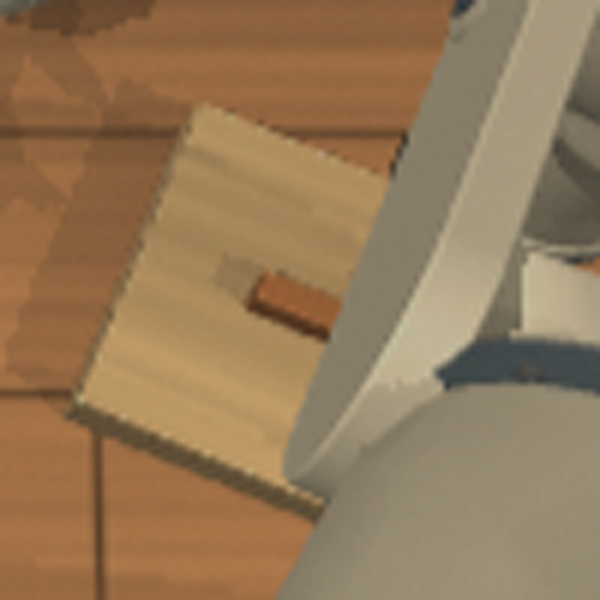

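Request:
drive_tool(rows=[55,0,0,0,0,0,60,98,0,0,0,0,0,60,102,0,0,0,0,0,60,102,0,0,0,0,0,60])

```text
clock: 1.95
eef_pos: [560.4, -295.3, 65.0]
tcp_rot: [-2.51, 1.57, 1.807]
contact_force: [-0.1, -0.1, -0.6]
opening: 0.599
```

Run:
```python
from h import *
a=grab_frame('scene')[:,:,::-1]; crop(a,190,200,350,340,5,'pics/s2.png'); print(r.sense()['eef_pos'])
```

```text
[ 561.05585087 -295.4037467    65.73663429]
```

View pics/s2.png

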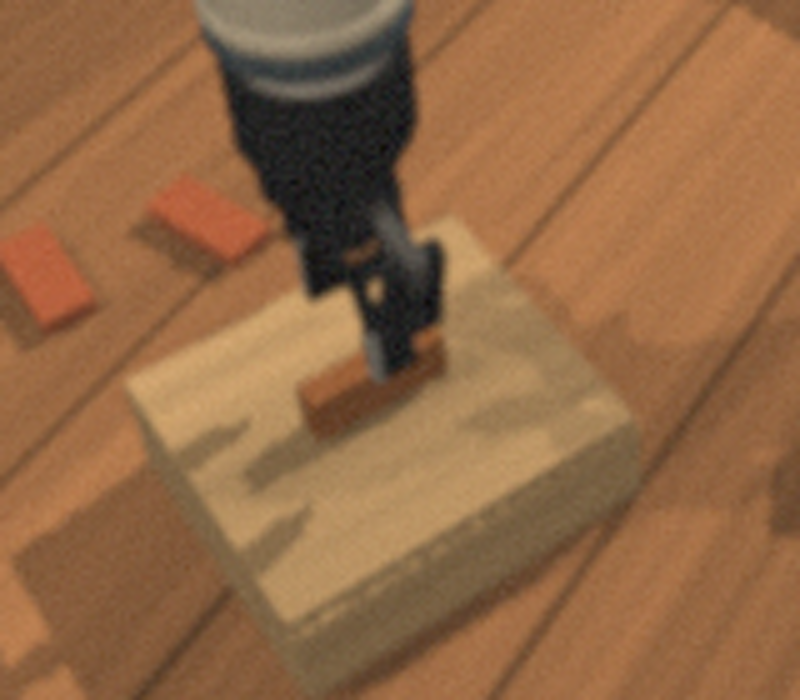

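Run:
```python
from h import *
u=np.array([.924,-.383,0])
for d in (25.5,40,-25.5):
    for z in (65,72): print(d,z,(w2pix('scene',np.array([561,-294.5,z])+d*u)-[190,200])*5+2)
for sx,sy in ((8,35),(8,-35),(-8,35),(-8,-35)):
    print((w2pix('scene',np.array([561,-293.5,86])+sx*u+sy*np.array([.383,.924,0]))-[190,200])*5+2)
```

```text
25.5 65 [399.59077344 418.15263013]
25.5 72 [398.15165504 408.47762437]
40 65 [416.55851911 438.86984938]
40 72 [415.19526279 429.2050292 ]
-25.5 65 [342.57831067 348.54175106]
-25.5 72 [340.89799171 338.84918212]
[441.75322021 326.24510546]
[308.25508157 400.83631483]
[423.25390903 305.23628223]
[290.57630413 378.17444323]
```

Run:
```python
from h import *
for n,b in (('scene',(225,205,300,285)),):
    a=grab_frame(n)[:,:,::-1]; 
    a=cv2.convertScaleAbs(a,alpha=1.8,beta=10); crop(a,*b,8,'pics/s3.png')
a=grab_frame('top')[:,:,::-1]; crop(a,380,140,480,240,6,'pics/t3.png')
```

```text
(no output)
```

View pics/s3.png

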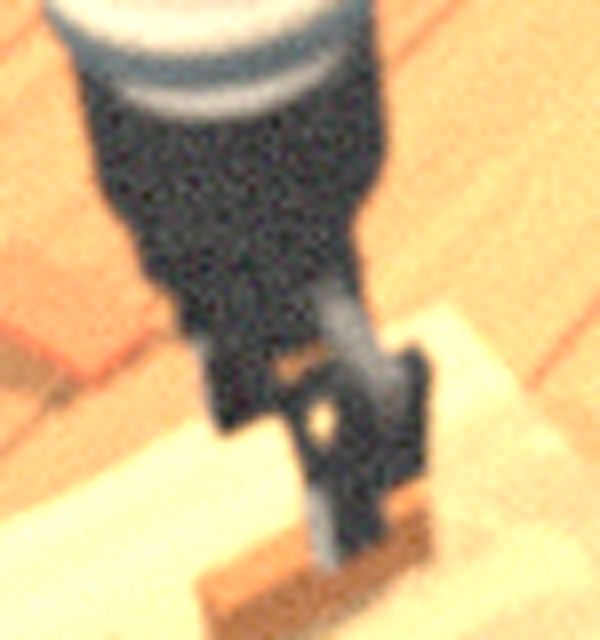

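View pics/t3.png

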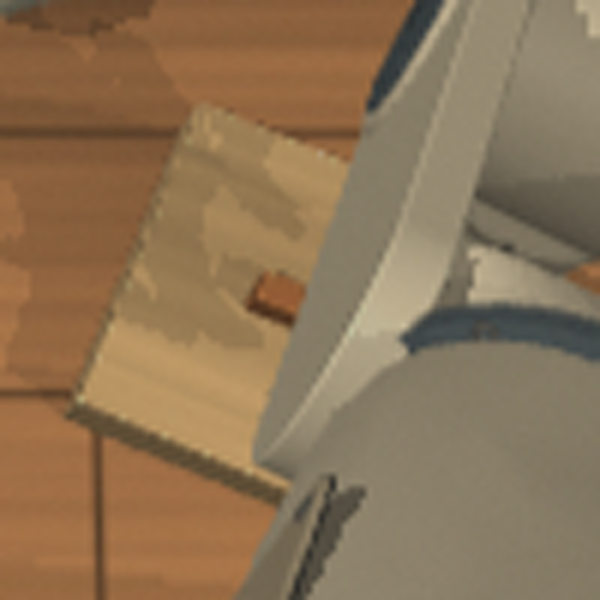

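Request:
drive_tool(rows=[0,0,0,0,0,0,40,0,0,0,0,0,0,30,0,0,0,0,0,0,10,0,0,0,0,0,0,10,0,0,0,0,0,0,10,0,0,0,0,0,0,10], newtons=30)

```text
clock: 2.85
eef_pos: [561.4, -295.1, 65.9]
tcp_rot: [1.833, 1.569, -0.132]
contact_force: [-0.8, -0.4, -0.1]
opening: 0.102
```

Run:
```python
from h import *
a=grab_frame('scene')[:,:,::-1]; crop(a,190,200,350,340,5,'pics/s4.png'); print(r.sense())
```

```text
{'clock': 2.9, 'qpos': array([-4.86802806e-01,  5.08342902e-01,  1.71534659e+00,  7.52816226e-04,
        9.16245920e-01, -9.29886566e-02]), 'qvel': array([-0.00010696, -0.00155703, -0.00100509, -0.00041518, -0.00041902,
       -0.00127273]), 'joint_efforts': array([ 5.53473525e-03, -6.55310082e+01, -2.85355943e+01,  2.92632343e-03,
       -8.05184653e-03, -1.83991608e-05]), 'eef_pos': array([ 561.36632089, -295.17233092,   65.91648924]), 'tcp_rot': array([ 1.82412539,  1.56903463, -0.14094291]), 'contact_force': array([ 0.34748908, -0.41805698,  0.62063367]), 'wrist_torque': array([ 0.0123507 , -0.04126456, -0.00958556]), 'opening': 0.10286418691600994}
```

View pics/s4.png

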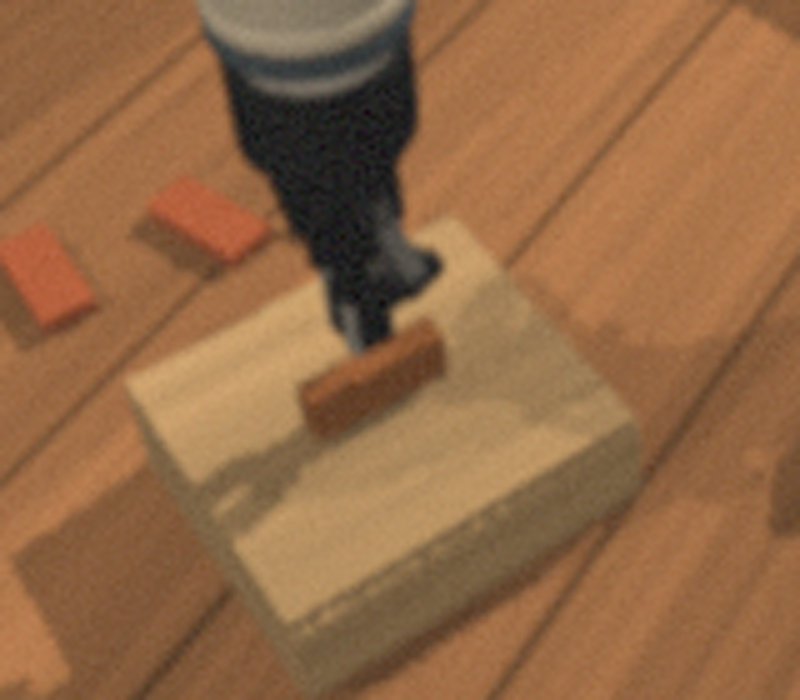

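Request:
drive_tool(rows=[0,0,0,0,0,0,60,0,0,0,0,0,0,60,0,0,0,0,0,0,60,3,0,0,0,0,0,60,5,0,0,0,0,0,60,5,0,0,0,0,0,60])

```text
clock: 3.65
eef_pos: [561.2, -295.1, 60.6]
tcp_rot: [1.968, 1.569, 0.002]
contact_force: [-0.7, -0.2, -1.0]
opening: 0.596
```

Request:
drive_tool(rows=[2,0,0,0,0,0,60,4,0,0,0,0,0,60,4,0,0,0,0,0,60])

```text
clock: 4.03
eef_pos: [561.1, -295.0, 56.3]
tcp_rot: [2.171, 1.57, 0.206]
contact_force: [1.0, -0.4, 0.3]
opening: 0.596
```

Run:
```python
from h import *
a=grab_frame('scene')[:,:,::-1]; crop(a,220,210,320,310,8,'pics/s5.png'); print(r.sense()['eef_pos'],r.sense()['contact_force'])
```

```text
[ 561.13219261 -295.04126923   56.47660694] [ 0.81531118 -0.65716527  0.12469517]
```

View pics/s5.png

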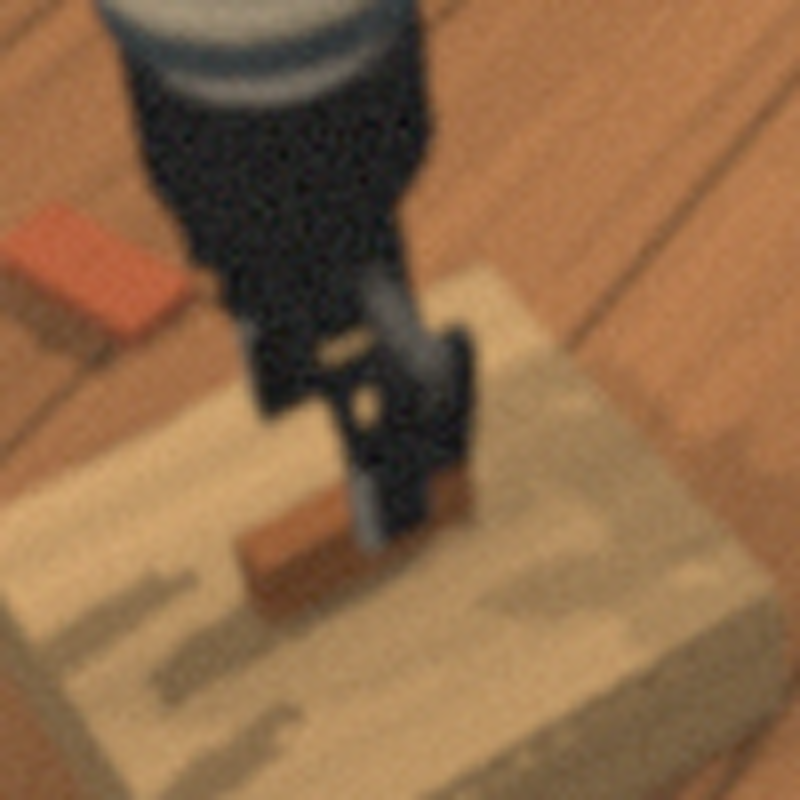

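Run:
```python
from h import *
for z in (64,75,85,95):
    a=pix2w('scene',268,277.5,z);b=pix2w('scene',254,262,z); print(z,a.round(),b.round(),((a+b)/2).round(),np.linalg.norm(a-b).round(),np.degrees(np.arctan2(*(a-b)[[1,0]])))
```

```text
64 [ 571. -292.   64.] [ 515. -271.   64.] [ 543. -282.   64.] 61.0 -20.39244994255526
75 [ 577. -299.   75.] [ 522. -278.   75.] [ 550. -288.   75.] 60.0 -20.39244994255535
85 [ 583. -305.   85.] [ 528. -284.   85.] [ 555. -294.   85.] 59.0 -20.392449942555288
95 [ 589. -311.   95.] [ 534. -290.   95.] [ 561. -301.   95.] 58.0 -20.392449942555363
```

Request:
drive_tool(rows=[3,0,0,0,0,0,60,6,0,0,0,0,0,60,6,0,0,0,0,0,60])

```text
clock: 4.45
eef_pos: [560.9, -294.9, 50.1]
tcp_rot: [2.537, 1.57, 0.572]
contact_force: [-0.2, 0.7, 0.4]
opening: 0.6
```

Request:
drive_tool(rows=[2,0,0,0,0,0,60,4,0,0,0,0,0,60,4,0,0,0,0,0,60])

```text
clock: 4.82
eef_pos: [560.7, -294.8, 45.9]
tcp_rot: [-3.124, 1.57, 1.194]
contact_force: [0.6, 0.4, -0.2]
opening: 0.599
```

Run:
```python
from h import *
a=grab_frame('scene')[:,:,::-1]; crop(a,220,210,320,310,8,'pics/s6.png'); print(r.sense()['eef_pos'],r.sense()['contact_force'])
```

```text
[ 560.82555667 -294.85559231   45.99497018] [-0.27071784  0.17204059  0.07892294]
```

View pics/s6.png

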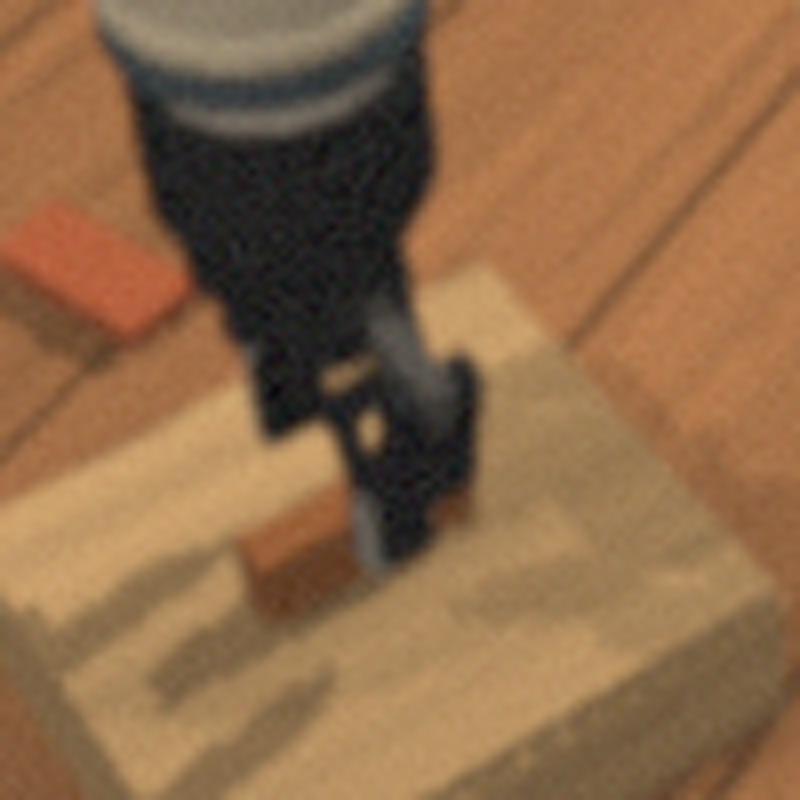

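Request:
drive_tool(rows=[0,0,0,0,0,0,40,0,0,0,0,0,0,30,0,0,0,0,0,0,10,0,0,0,0,0,0,5,0,0,0,0,0,0,5,0,0,0,0,0,0,5], newtons=40)

```text
clock: 5.62
eef_pos: [561.3, -295.1, 46.4]
tcp_rot: [1.972, 1.569, 0.007]
contact_force: [1.1, -0.2, 4.8]
opening: 0.168
```

Run:
```python
from h import *
a=grab_frame('scene')[:,:,::-1]; crop(a,220,210,320,310,8,'pics/s7.png'); print(r.sense()['eef_pos'],r.sense()['contact_force'],r.sense()['opening'])
```

```text
[ 561.30049815 -295.08534138   46.3700129 ] [ 1.38533505 -0.0561778   4.06675955] 0.16542678248861573
```

View pics/s7.png

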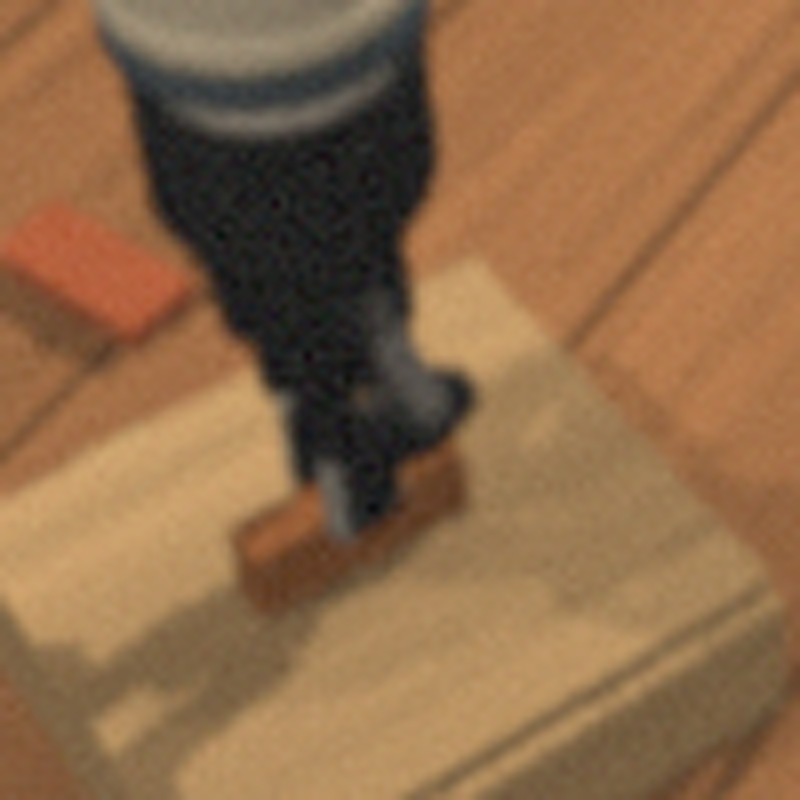

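Request:
drive_tool(rows=[-10,0,0,0,0,0,5,-25,0,0,0,0,0,5,-45,0,0,0,0,0,5,-65,0,0,0,0,0,5,-65,0,0,0,0,0,5], newtons=80)

```text
clock: 6.3
eef_pos: [562.6, -295.8, 114.0]
tcp_rot: [1.594, 1.565, -0.371]
contact_force: [0.4, -0.8, -1.9]
opening: 0.146
```

Run:
```python
from h import *
a=grab_frame('scene')[:,:,::-1]; crop(a,180,140,360,340,4,'pics/s8.png'); 
a=grab_frame('top')[:,:,::-1]; crop(a,370,130,490,300,4,'pics/t8.png'); 
print(r.sense()['eef_pos'],r.sense()['contact_force'],r.sense()['opening'])
```

```text
[ 561.19991275 -295.04888995  111.6711872 ] [-0.18938225 -0.06902901 -1.87914324] 0.14902210241459965
```

View pics/s8.png

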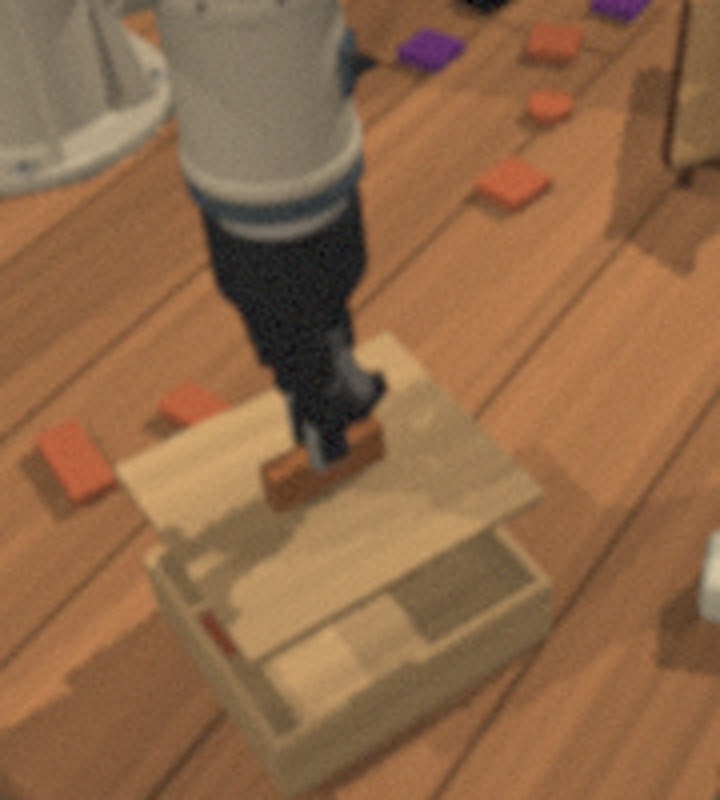

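View pics/t8.png

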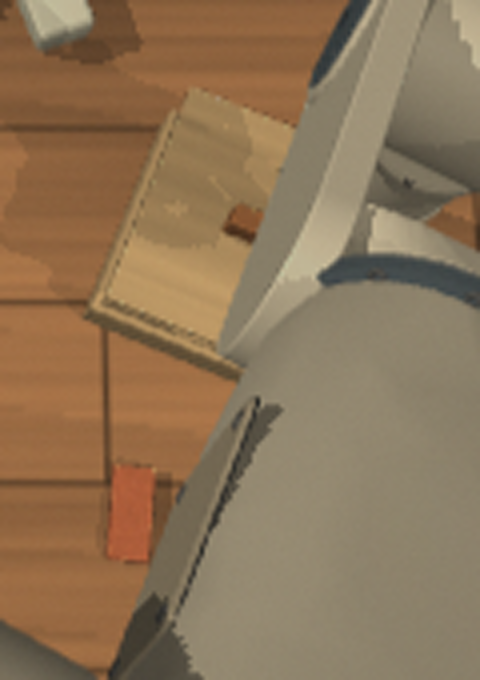

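Request:
drive_tool(rows=[-25,0,0,0,0,0,5,-50,-6,-16,0,0,0,5,-60,-18,-48,-3,0,0,5,-60,-33,-88,-7,0,0,5,-60,-48,-128,-11,0,0,5,-60,-63,-168,-15,0,0,5,-60,-78,-208,-19,0,0,5,-60,-91,-240,-22.5,0,0,5,-60,-97,-257,-22.5,0,0,5,-60,-97,-257,-22.5,0,0,5])

```text
clock: 7.65
eef_pos: [570.1, -19.9, 171.1]
tcp_rot: [1.239, 1.57, -0.333]
contact_force: [0.8, 0.1, -1.8]
opening: 0.147
```

Run:
```python
from h import *
a=grab_frame('scene')[:,:,::-1]; cv2.imwrite('pics/s9.png',a); crop(a,200,100,400,260,4,'pics/s9c.png')
a=grab_frame('top')[:,:,::-1]; crop(a,370,130,490,300,4,'pics/t9.png'); 
go([570,-20,30],jaw=0)
```

```text
shift [141.3  -0.3  -1.3] turn [-0.1  0.  -0.1]
shift [141.3  -0.3  -1.3] turn [ 1.799e+02 -1.000e-01 -1.000e-01]
jaw now -0.1 q [-0.04  0.29  1.78 -0.    1.07 -0.04] t 7.75 F [-0.9 -0.4 -1.5] op 0.145 pos [570.2 -21.2 171.3]
```

View pics/s9c.png

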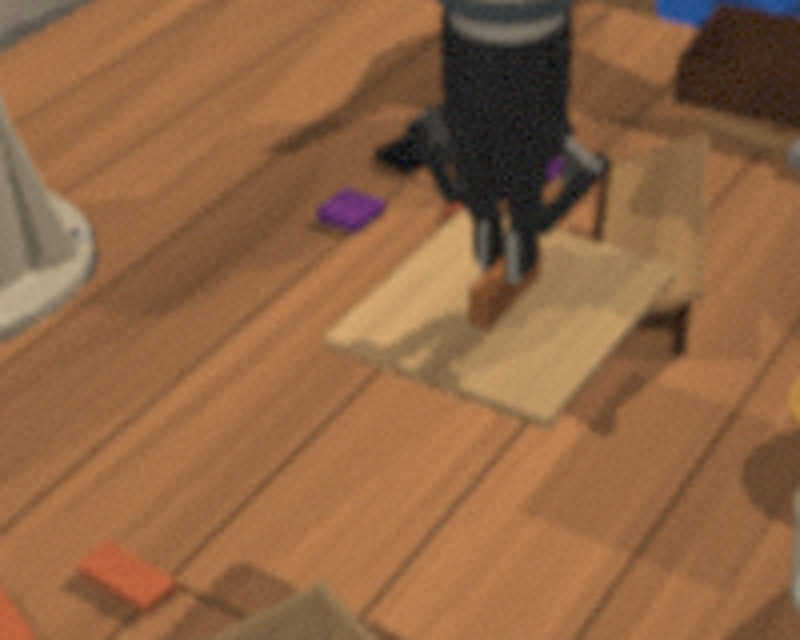

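View pics/t9.png

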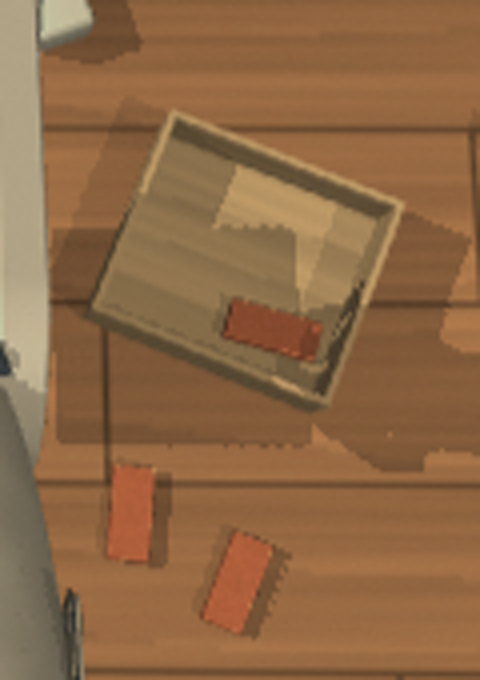

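Request:
drive_tool(rows=[30,0,0,0,0,0,5,70,0,0,0,0,0,5,110,0,0,0,0,0,5,140,0,0,0,0,0,5,158,0,0,0,0,0,5,162,0,0,0,0,0,5,162,0,0,0,0,0,5])

```text
clock: 8.62
eef_pos: [571.0, -21.7, 9.9]
tcp_rot: [1.242, 1.569, -0.332]
contact_force: [-0.9, 0.0, -1.9]
opening: 0.148
```

Request:
drive_tool(rows=[2,0,0,0,0,0,5,4,0,0,0,0,0,5,6,0,0,0,0,0,5,6,0,0,0,0,0,5])

```text
clock: 9.12
eef_pos: [570.9, -21.6, 3.9]
tcp_rot: [1.227, 1.569, -0.347]
contact_force: [1.1, -0.3, -2.4]
opening: 0.145
```

Request:
drive_tool(rows=[2,0,0,0,0,0,5,4,0,0,0,0,0,5,4,0,0,0,0,0,5])

```text
clock: 9.5
eef_pos: [571.3, -21.6, 2.3]
tcp_rot: [1.288, 1.568, -0.286]
contact_force: [-9.2, -0.2, 28.6]
opening: 0.159
```

Run:
```python
from h import *
a=grab_frame('scene')[:,:,::-1]; crop(a,240,120,400,260,5,'pics/s10.png')
go([570,-20,0],jaw=0)
```

```text
shift [ 2.3 -1.3 -1.6] turn [-0.2  0.  -0.2]
shift [ 2.3 -1.3 -1.6] turn [ 1.798e+02 -2.000e-01 -1.000e-01]
jaw now -0.2 q [-0.04  0.52  1.89 -0.    0.73 -0.04] t 9.55 F [-8.4 -0.3 29.3] op 0.164 pos [571.3 -21.6   2.3]
```

View pics/s10.png

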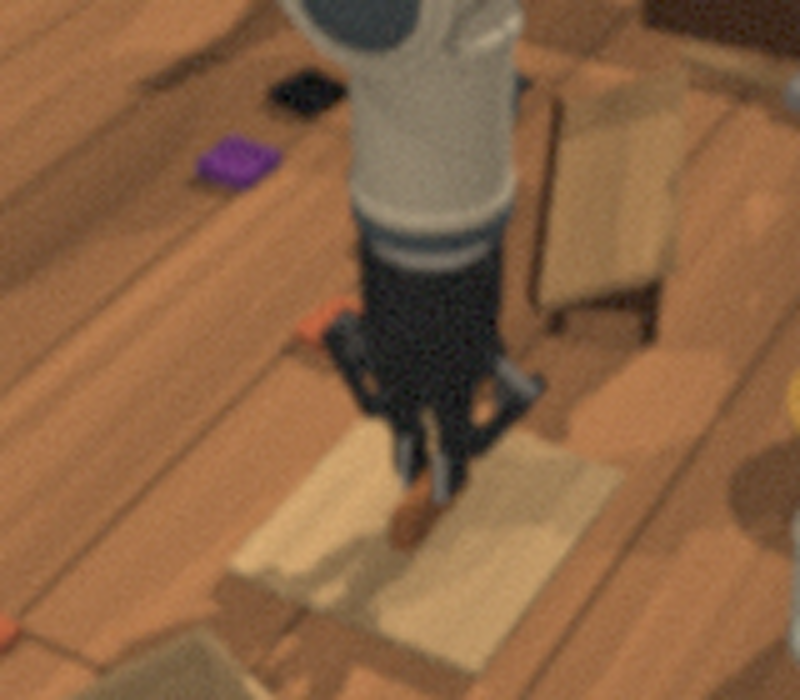

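Request:
drive_tool(rows=[-1,0,0,0,0,0,30,-1,0,0,0,0,0,50,-1,0,0,0,0,0,50,-30,0,0,0,0,0,50,-80,0,0,0,0,0,50,-120,0,0,0,0,0,50,-120,0,0,0,0,0,50])

```text
clock: 10.42
eef_pos: [573.3, -21.6, 125.2]
tcp_rot: [1.457, 1.562, -0.117]
contact_force: [0.0, 0.6, -1.3]
opening: 0.5
```

Run:
```python
from h import *
a=grab_frame('scene')[:,:,::-1]; crop(a,240,120,400,260,5,'pics/s11.png')
rect('rect4',pts('top',[(233,297),(324,321),(318,362),(222,337)],4,370,130,17))
rect('boxin',pts('top',[(175,116),(402,207),(326,408),(90,312)],4,370,130,50))
go([383,-213,100],jaw=85)
```

```text
rect4 [ 517.  -320.1   17. ] [(np.float64(68.0), np.float64(-104.9)), (np.float64(30.8), np.float64(169.3)), (np.float64(71.4), np.float64(75.4)), (np.float64(31.1), np.float64(-17.0))]
boxin [ 562.5 -294.8   50. ] [(np.float64(174.4), np.float64(-112.7)), (np.float64(157.7), np.float64(157.2)), (np.float64(178.0), np.float64(67.6)), (np.float64(158.7), np.float64(-24.1))]
shift [  22.4 -188.4  191.9] turn [-85.2   0.3  -0.2]
shift [  22.4 -188.4  191.9] turn [94.8 -0.2 -0.3]
jaw now -0.2 q [-0.04  0.35  1.82 -0.    0.97 -0.04] t 10.475 F [-0.5 -0.3 -1.4] op 0.501 pos [571.8 -21.5 123.2]
```

View pics/s11.png

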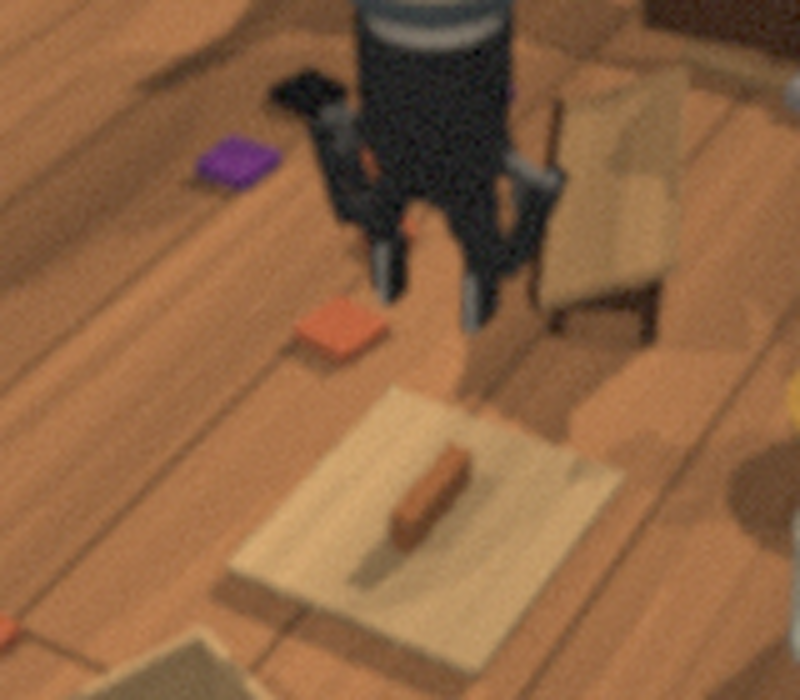

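Request:
drive_tool(rows=[22,-188,192,94.8,0,0,60,22,-188,192,94.8,0,0,60,22,-188,192,94.8,0,0,60,22,-188,192,94.8,0,0,60,22,-188,192,94.8,0,0,60,22,-188,192,94.8,0,0,60,22,-188,192,94.8,0,0,60,22,-188,192,94.8,0,0,60,22,-188,192,94.8,0,0,60,22,-188,192,94.8,0,0,60])

```text
clock: 11.72
eef_pos: [382.4, -212.5, 99.1]
tcp_rot: [-2.918, 1.568, 0.138]
contact_force: [-0.7, -0.4, 0.1]
opening: 0.601
```

Run:
```python
from h import *
a=grab_frame('scene')[:,:,::-1]; crop(a,160,160,320,300,5,'pics/s12.png')
a=grab_frame('top')[:,:,::-1]; cv2.imwrite('pics/t12.png',a);crop(a,270,130,400,260,5,'pics/t12c.png')
go([383,-213,100],jaw=85)
```

```text
shift [-0.4  0.3 -0.3] turn [-179.8   -0.    -0.3]
shift [-0.4  0.3 -0.3] turn [ 0.2 -0.2  0. ]
jaw now -94.8 q [-0.51  0.19  2.11  0.    0.83  1.14] t 11.825 F [-0.1 -0.3  0.1] op 0.599 pos [ 382.8 -212.7   99.5]
```

View pics/s12.png

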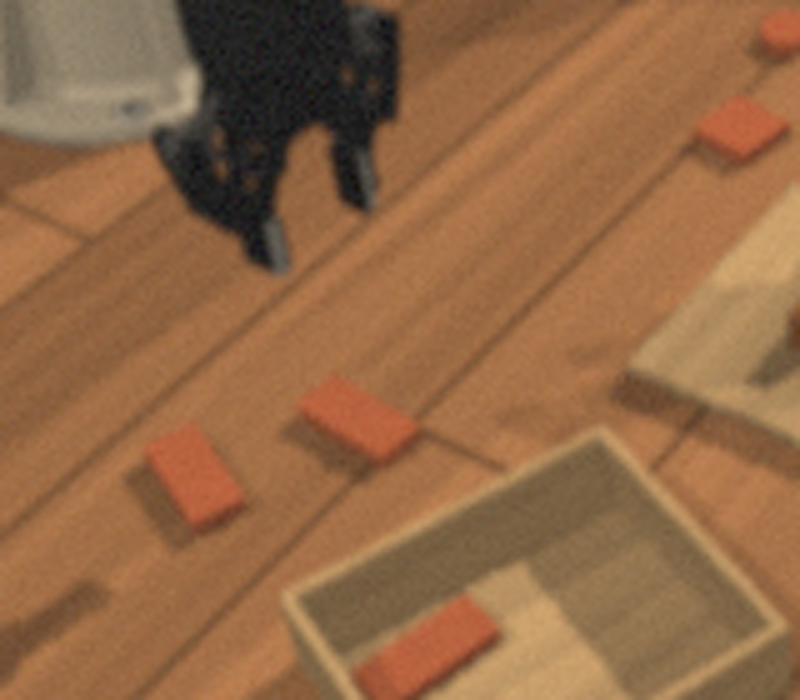

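View pics/t12c.png

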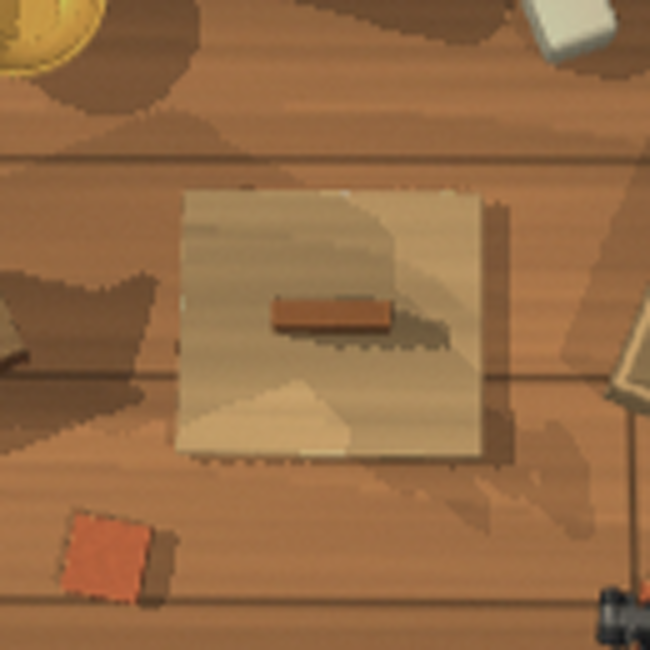

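View pics/t12.png

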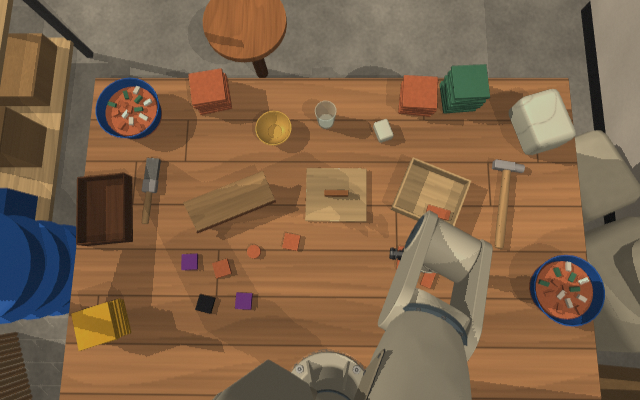

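Run:
```python
from h import *
rect('lid',pts('top',[(184,191),(481,194),(482,456),(177,452)],5,270,130,14))
rect('bar',pts('top',[(272,297),(391,298),(391,332),(272,330)],5,270,130,42))
for z in (100,110,120,125,130,140):
    a=pix2w('scene',215.5,214,z);b=pix2w('scene',233.5,202,z); print(z,a.round(),b.round(),((a+b)/2).round(),np.linalg.norm(a-b).round())
rect('rA',pts('scene',[(333,373),(418,430),(380,466),(298,408)],5,160,160,12))
rect('rB',pts('scene',[(145,447),(192,423),(243,503),(195,530)],5,160,160,12))
rect('sB',pts('scene',[(741,97),(788,128),(738,163),(696,133)],5,160,160,12))
```

```text
lid [569.7 -20.3  14. ] [(np.float64(178.2), np.float64(-90.4)), (np.float64(158.1), np.float64(179.6)), (np.float64(179.0), np.float64(89.6)), (np.float64(157.9), np.float64(-0.6))]
bar [568.8 -20.4  42. ] [(np.float64(69.1), np.float64(-90.2)), (np.float64(20.1), np.float64(179.9)), (np.float64(68.9), np.float64(89.3)), (np.float64(19.5), np.float64(0.4))]
100 [ 350. -213.  100.] [ 359. -153.  100.] [ 354. -183.  100.] 62.0
110 [ 359. -221.  110.] [ 368. -161.  110.] [ 363. -191.  110.] 61.0
120 [ 368. -228.  120.] [ 377. -169.  120.] [ 372. -199.  120.] 60.0
125 [ 373. -232.  125.] [ 381. -174.  125.] [ 377. -203.  125.] 59.0
130 [ 377. -236.  130.] [ 386. -178.  130.] [ 382. -207.  130.] 59.0
140 [ 386. -243.  140.] [ 395. -186.  140.] [ 391. -215.  140.] 58.0
rA [ 386.5 -216.8   12. ] [(np.float64(69.4), np.float64(-8.7)), (np.float64(30.4), np.float64(-91.8)), (np.float64(67.2), np.float64(170.8)), (np.float64(30.2), np.float64(92.4))]
rB [ 338.4 -291.    12. ] [(np.float64(27.1), np.float64(70.0)), (np.float64(69.9), np.float64(-24.5)), (np.float64(27.2), np.float64(-108.7)), (np.float64(70.5), np.float64(155.5))]
sB [433.8 104.   12. ] [(np.float64(45.8), np.float64(-17.0)), (np.float64(47.6), np.float64(-101.1)), (np.float64(41.7), np.float64(162.1)), (np.float64(47.5), np.float64(84.0))]
```

Request:
drive_tool(rows=[40,0,0,0,0,0,60,80,0,0,0,0,0,60,100,0,0,0,0,0,60,107,0,0,0,0,0,60,107,0,0,0,0,0,60])

```text
clock: 12.45
eef_pos: [383.0, -212.6, -7.6]
tcp_rot: [-2.951, 1.568, 0.109]
contact_force: [-0.4, 1.8, -0.5]
opening: 0.599
```

Run:
```python
from h import *
a=grab_frame('scene')[:,:,::-1]; crop(a,180,200,260,270,10,'pics/s13.png')
go([383,-213,0],jaw=85)
```

```text
shift [-7.1  0.2  0.4] turn [-179.7   -0.    -0.4]
shift [-7.1  0.2  0.4] turn [ 0.3 -0.2  0. ]
jaw now -94.7 q [-0.51  0.4   2.17  0.    0.57  1.14] t 12.5 F [ 0.6  0.6 -0.1] op 0.601 pos [ 383.4 -212.8   -7.1]
```

View pics/s13.png

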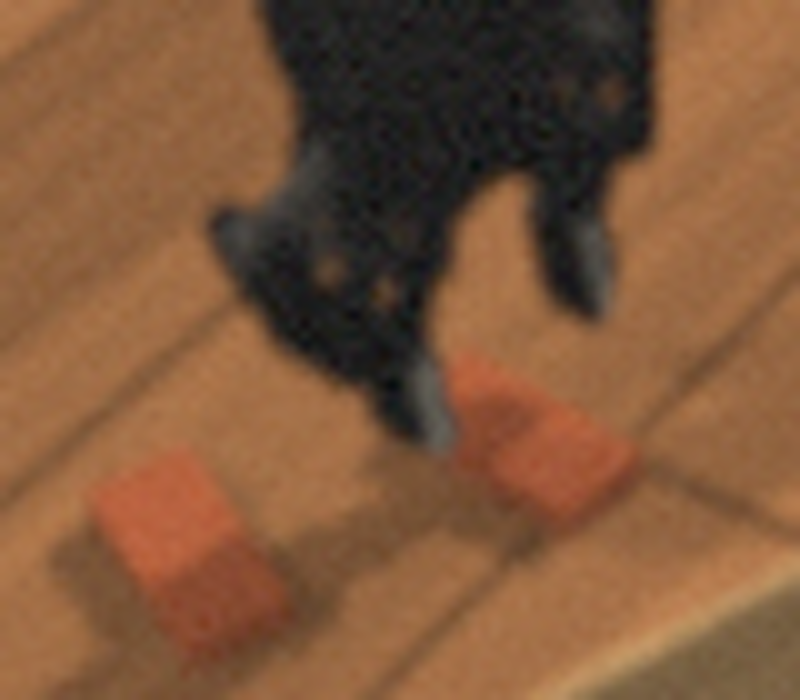

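Request:
drive_tool(rows=[4,0,0,0,0,0,55,8,0,0,0,0,0,55,10,0,0,0,0,0,55,10,0,0,0,0,0,55])

```text
clock: 13.0
eef_pos: [383.4, -212.8, -17.2]
tcp_rot: [-3.088, 1.567, -0.028]
contact_force: [-0.4, -0.5, -0.1]
opening: 0.547
```

Run:
```python
from h import *
a=grab_frame('scene')[:,:,::-1]; crop(a,180,200,260,270,10,'pics/s14.png')
go([383,-213,0],jaw=85)
```

```text
shift [-17.1   0.2   0.3] turn [-179.7   -0.    -0.3]
shift [-17.1   0.2   0.3] turn [ 0.3 -0.2  0. ]
jaw now -94.7 q [-0.51  0.42  2.18  0.    0.54  1.14] t 13.05 F [-0.1  0.4 -0.3] op 0.545 pos [ 383.4 -212.8  -17.1]
```

View pics/s14.png

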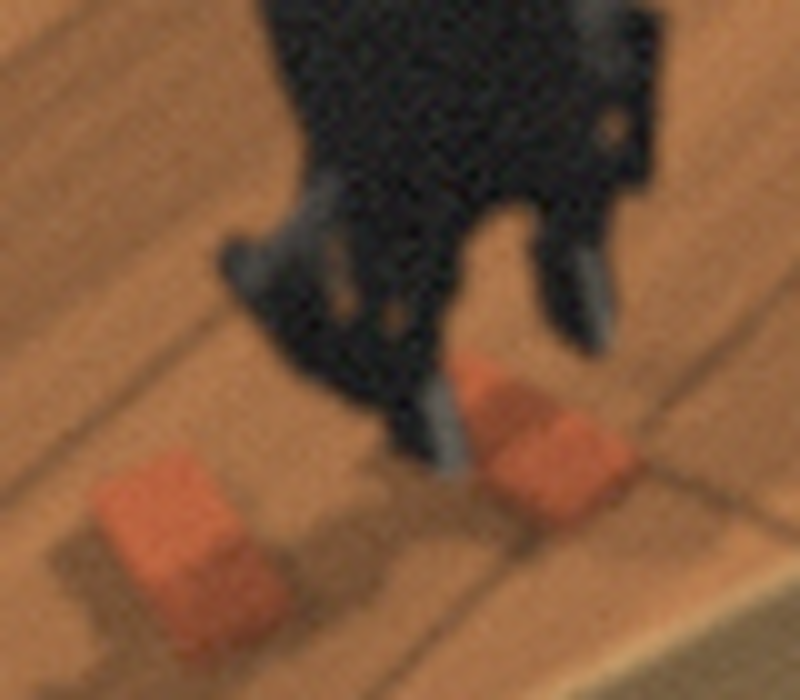

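Run:
```python
from h import *
for z in (0,5,10,15,20):
    a=pix2w('scene',224,246.5,z);b=pix2w('scene',239.5,234.5,z); print(z,((a+b)/2).round()-[5,-4,0],np.linalg.norm(a-b).round())
```

```text
0 [ 367. -195.    0.] 58.0
5 [ 371. -198.    5.] 57.0
10 [ 375. -202.   10.] 57.0
15 [ 379. -205.   15.] 56.0
20 [ 383. -208.   20.] 56.0
```

Request:
drive_tool(rows=[4,0,0,0,0,0,50,8,0,0,0,0,0,50,11,0,0,0,0,0,50,11,0,0,0,0,0,50])

```text
clock: 13.55
eef_pos: [383.2, -212.7, -28.4]
tcp_rot: [-2.993, 1.568, 0.066]
contact_force: [0.4, -0.5, 0.4]
opening: 0.499
```

Request:
drive_tool(rows=[0,0,0,0,0,0,40,0,0,0,0,0,0,35,0,0,0,0,0,0,25,0,0,0,0,0,0,25,0,0,0,0,0,0,25], newtons=40)

```text
clock: 14.18
eef_pos: [383.3, -212.7, -28.2]
tcp_rot: [-3.031, 1.567, 0.029]
contact_force: [-2.0, -0.1, 5.7]
opening: 0.333
```

Run:
```python
from h import *
a=grab_frame('scene')[:,:,::-1]; crop(a,180,200,260,270,10,'pics/s15.png')
go([383,-213,0],jaw=85)
```

```text
shift [-28.1   0.3   0.2] turn [-179.7   -0.    -0.3]
shift [-28.1   0.3   0.2] turn [ 0.3 -0.2  0. ]
jaw now -94.7 q [-0.51  0.44  2.18  0.    0.52  1.14] t 14.225 F [ 0.2 -0.   5.4] op 0.331 pos [ 383.3 -212.8  -28.1]
```

View pics/s15.png

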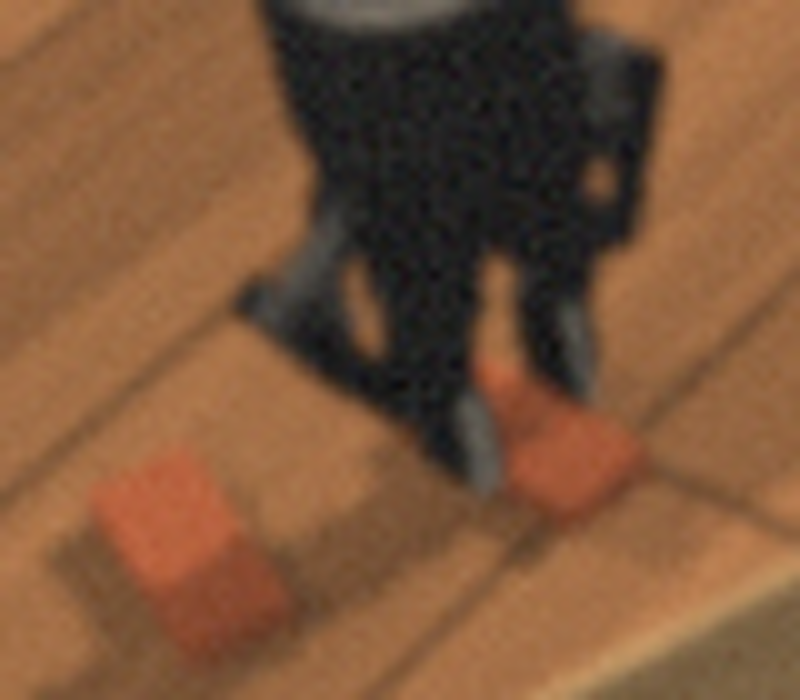

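Request:
drive_tool(rows=[0,0,0,0,0,0,45,2,0,-6,0,0,0,45,5,0,-6,0,0,0,45,5,0,-6,0,0,0,45])

```text
clock: 14.72
eef_pos: [389.1, -213.1, -33.5]
tcp_rot: [-2.927, 1.568, 0.133]
contact_force: [-0.7, 0.9, 0.2]
opening: 0.453
```

Request:
drive_tool(rows=[0,0,0,0,0,0,38,0,0,0,0,0,0,25,0,0,0,0,0,0,25,0,0,0,0,0,0,25,0,0,0,0,0,0,25], newtons=60)

```text
clock: 15.35
eef_pos: [388.9, -213.0, -33.3]
tcp_rot: [-2.849, 1.568, 0.211]
contact_force: [-1.3, 1.1, 6.2]
opening: 0.334
```

Run:
```python
from h import *
a=grab_frame('scene')[:,:,::-1]; crop(a,180,200,260,270,10,'pics/s16.png')
go([383,-213,0],jaw=85)
```

```text
shift [-33.4   0.5   5.8] turn [-1.797e+02 -1.000e-01 -2.000e-01]
shift [-33.4   0.5   5.8] turn [ 0.3 -0.1  0. ]
jaw now -94.7 q [-0.51  0.46  2.17  0.    0.51  1.14] t 15.4 F [-1.3  1.7  5.9] op 0.332 pos [ 388.9 -212.9  -33.3]
```

View pics/s16.png

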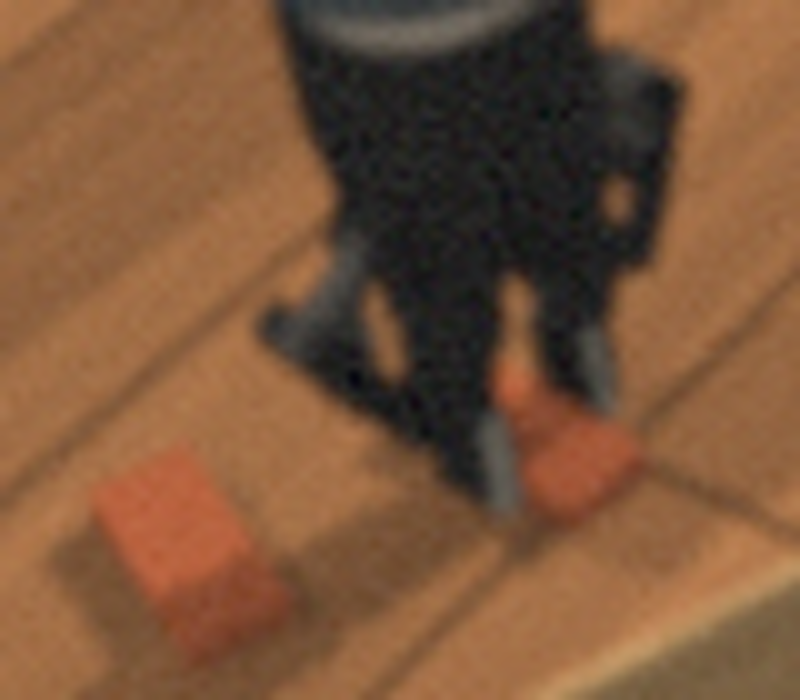

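```bash
cat >> h.py <<'E'
BX=np.array([562,-294.5]); 
def boxp(x,y):
    a=np.radians(-22.6); return BX+np.array([x*np.cos(a)-y*np.sin(a),x*np.sin(a)+y*np.cos(a)])
def tcp_for(tile,Rt,off):  # tile centre world, off = tile centre in tool frame rel. to TCP
    return np.array(tile)-Rt.apply(off)
E
python3 - <<'E'
from h import *
t=boxp(30,-40); Rt=down(-22.5); p=tcp_for([*t,60],Rt,[-39.3,0,6]); print(t,p)
go(p,[Rt])
E
```

```text
[ 574.32449361 -342.95726836] [ 576.6205942  -337.41399117   20.7       ]
shift [ -53.6  108.7 -197.4] turn [-72.2  -0.2  -0.1]
jaw now -94.7 q [-0.51  0.46  2.17  0.    0.51  1.14] t 15.4 F [-1.3  1.7  5.9] op 0.332 pos [ 388.9 -212.9  -33.3]
```

Request:
drive_tool(rows=[-15,0,0,0,0,0,25,-45,0,0,0,0,0,25,-80,0,0,0,0,0,25,-100,0,0,0,0,0,25,-100,0,0,0,0,0,25])

```text
clock: 16.02
eef_pos: [389.9, -213.7, 68.6]
tcp_rot: [2.999, 1.564, -0.225]
contact_force: [0.2, -0.6, -1.1]
opening: 0.329
```

Run:
```python
from h import *
a=grab_frame('scene')[:,:,::-1]; crop(a,170,160,300,270,6,'pics/s17.png')
t=boxp(30,-40); Rt=down(-22.5); p=tcp_for([*t,90],Rt,[-39.3,0,6]); 
go(p,[Rt])
```

```text
shift [  17.6  108.4 -196.9] turn [-72.2  -0.2  -0.2]
jaw now -94.7 q [-0.51  0.26  2.13  0.    0.76  1.14] t 16.075 F [-0.9  0.4 -1. ] op 0.331 pos [ 389.1 -213.3   67.4]
```

View pics/s17.png

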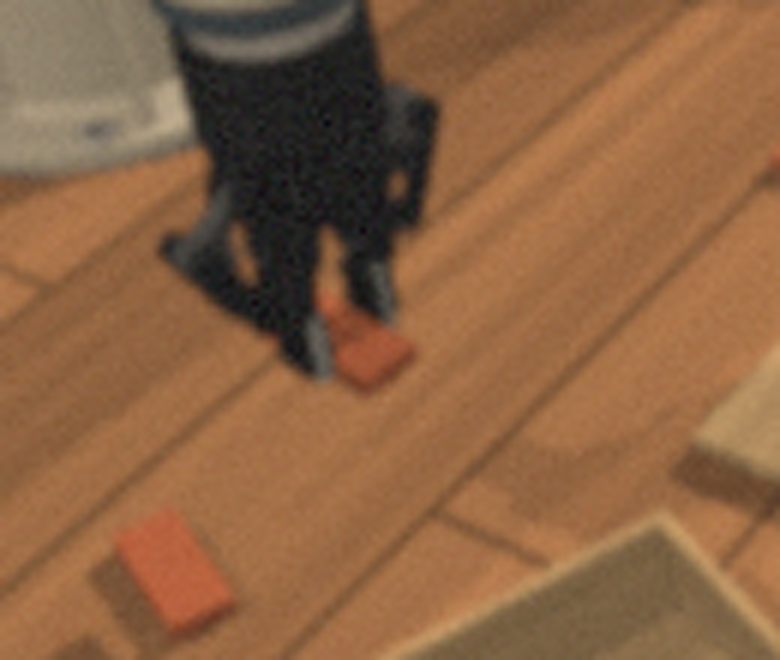

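Held. Move over the box, keeping height, then descend.

Request:
drive_tool(rows=[0,12,-20,-8,0,0,25,0,28,-50,-17,0,0,25,0,45,-82,-26,0,0,25,0,62,-114,-36,0,0,25,0,80,-146,-46,0,0,25,0,96,-175,-56,0,0,25,0,106,-192,-66,0,0,25,5,108,-197,-72.2,0,0,25,10,108,-197,-72.2,0,0,25,10,108,-197,-72.2,0,0,25])

```text
clock: 17.32
eef_pos: [575.4, -336.3, 56.8]
tcp_rot: [2.421, 1.569, 0.455]
contact_force: [-0.5, 0.6, -0.9]
opening: 0.325
```

Run:
```python
from h import *
a=grab_frame('scene')[:,:,::-1]; crop(a,200,180,350,350,4,'pics/s18.png')
t=boxp(30,-40); Rt=down(-22.5); p=tcp_for([*t,11],Rt,[-39.3,0,6]); 
go(p,[Rt])
```

```text
shift [85.7  0.9  0.6] turn [-0.1 -0.1 -0.1]
jaw now -22.6 q [-0.53  0.56  1.64  0.    0.93 -0.14] t 17.375 F [0.  1.1 0.1] op 0.331 pos [ 575.8 -336.5   57.4]
```

View pics/s18.png

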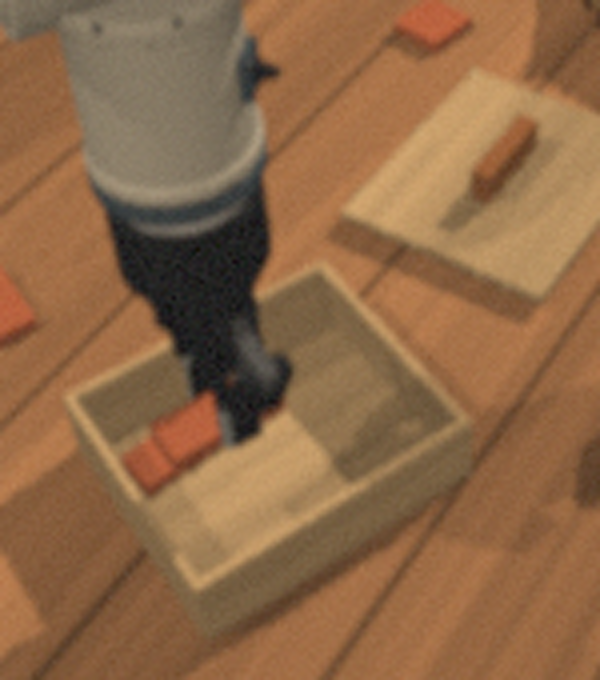

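Request:
drive_tool(rows=[25,1,1,0,0,0,25,50,1,1,0,0,0,25,70,1,1,0,0,0,25,80,1,1,0,0,0,25,83,1,1,0,0,0,25,83,1,1,0,0,0,25])

```text
clock: 18.12
eef_pos: [576.9, -337.9, -25.2]
tcp_rot: [2.019, 1.567, 0.054]
contact_force: [0.3, -0.3, 0.1]
opening: 0.33
```

Request:
drive_tool(rows=[2,0,0,0,0,0,25,2,0,0,0,0,0,25])

```text
clock: 18.38
eef_pos: [577.2, -338.2, -26.7]
tcp_rot: [1.904, 1.567, -0.061]
contact_force: [0.3, -0.5, -1.0]
opening: 0.326
```

Run:
```python
from h import *
a=grab_frame('scene')[:,:,::-1]; crop(a,200,200,330,350,5,'pics/s19.png')
t=boxp(30,-40); Rt=down(-22.5); p=tcp_for([*t,11],Rt,[-39.3,0,6]); 
go(p,[Rt])
```

```text
shift [ 1.5 -0.7 -0.4] turn [-0.1 -0.1 -0.2]
jaw now -22.6 q [-0.53  0.67  1.67  0.    0.79 -0.14] t 18.425 F [ 0.  -0.4 -0.4] op 0.335 pos [ 577.1 -338.1  -26.8]
```

View pics/s19.png

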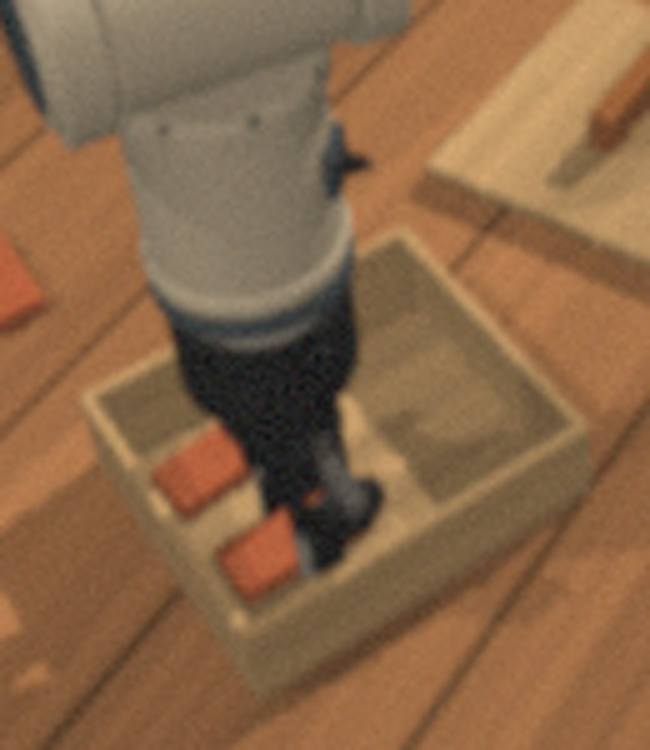

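Request:
drive_tool(rows=[1,0,0,0,0,0,40,1,0,0,0,0,0,45,0,0,0,0,0,0,45,-30,0,0,0,0,0,45,-70,0,0,0,0,0,45,-110,0,0,0,0,0,45,-110,0,0,0,0,0,45])

```text
clock: 19.3
eef_pos: [579.0, -339.4, 87.1]
tcp_rot: [1.617, 1.561, -0.349]
contact_force: [-0.0, -0.0, -0.4]
opening: 0.449
```

Run:
```python
from h import *
a=grab_frame('scene')[:,:,::-1]; crop(a,160,160,320,340,4,'pics/s20.png')
rect('rB',pts('scene',[(145,447),(192,423),(243,503),(195,530)],5,160,160,12))
go([334,-290,60],jaw=-112)
```

```text
rB [ 338.4 -291.    12. ] [(np.float64(27.1), np.float64(70.0)), (np.float64(69.9), np.float64(-24.5)), (np.float64(27.2), np.float64(-108.7)), (np.float64(70.5), np.float64(155.5))]
shift [  23.3 -243.8   48.8] turn [89.4 -0.3 -0.3]
shift [  23.3 -243.8   48.8] turn [-90.6   0.3  -0.3]
jaw now -22.6 q [-0.53  0.53  1.63  0.    0.98 -0.14] t 19.35 F [-1.1 -0.4 -0.7] op 0.449 pos [ 577.7 -338.6   85. ]
```

View pics/s20.png

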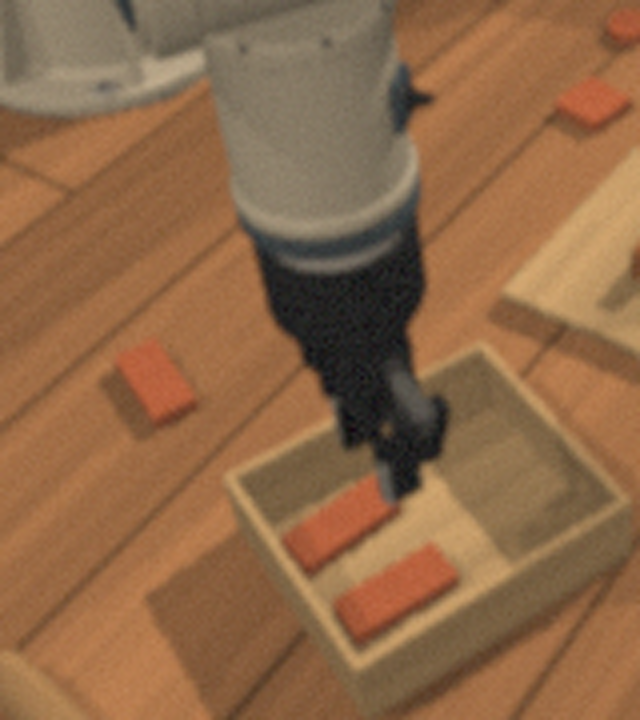

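Run:
```python
from h import *
go([337,-292,60],jaw=-111)
```

```text
shift [  23.3 -240.3   49.5] turn [88.4 -0.3 -0.3]
shift [  23.3 -240.3   49.5] turn [-91.6   0.3  -0.3]
jaw now -22.6 q [-0.53  0.53  1.63  0.    0.98 -0.14] t 19.35 F [-1.1 -0.4 -0.7] op 0.449 pos [ 577.7 -338.6   85. ]
```

Request:
drive_tool(rows=[0,-50,10,10,0,0,50,0,-110,23,20,0,0,50,15,-170,36,30,0,0,50,23,-240,49.5,88.4,0,0,50,23,-240,49.5,88.4,0,0,50,23,-240,49.5,88.4,0,0,50,23,-240,49.5,88.4,0,0,50,23,-240,49.5,88.4,0,0,50,23,-240,49.5,88.4,0,0,50,23,-240,49.5,88.4,0,0,50])

```text
clock: 20.6
eef_pos: [336.6, -291.5, 59.4]
tcp_rot: [-2.887, 1.565, -0.111]
contact_force: [0.5, -1.1, 0.6]
opening: 0.5
```

Run:
```python
from h import *
go([337,-292,-34],jaw=-111)
```

```text
shift [93.4  0.4 -0.1] turn [ 0.  -0.3  0.1]
shift [93.4  0.4 -0.1] turn [-1.8e+02 -1.0e-01 -5.0e-01]
jaw now -111.0 q [-0.72  0.27  2.13  0.    0.74  1.21] t 20.6 F [ 0.5 -1.1  0.6] op 0.5 pos [ 336.6 -291.5   59.4]
```

Request:
drive_tool(rows=[40,0,0,0,0,0,50,75,0,0,0,0,0,50,88,0,0,0,0,0,50,93,0,0,0,0,0,50,93,0,0,0,0,0,50])

```text
clock: 21.22
eef_pos: [337.4, -291.8, -33.2]
tcp_rot: [-2.929, 1.565, -0.153]
contact_force: [-0.2, -0.2, 0.3]
opening: 0.5
```

Run:
```python
from h import *
a=grab_frame('scene')[:,:,::-1]; crop(a,150,210,230,290,9,'pics/s21.png')
go([337,-292,-34],jaw=-111)
```

```text
shift [1.1 0.2 0.5] turn [ 0.  -0.4  0.1]
shift [1.1 0.2 0.5] turn [-1.8e+02 -1.0e-01 -6.0e-01]
jaw now -111.0 q [-0.72  0.46  2.17  0.01  0.51  1.21] t 21.275 F [-0.1 -1.2 -0.2] op 0.503 pos [ 337.6 -292.   -32.9]
```

View pics/s21.png

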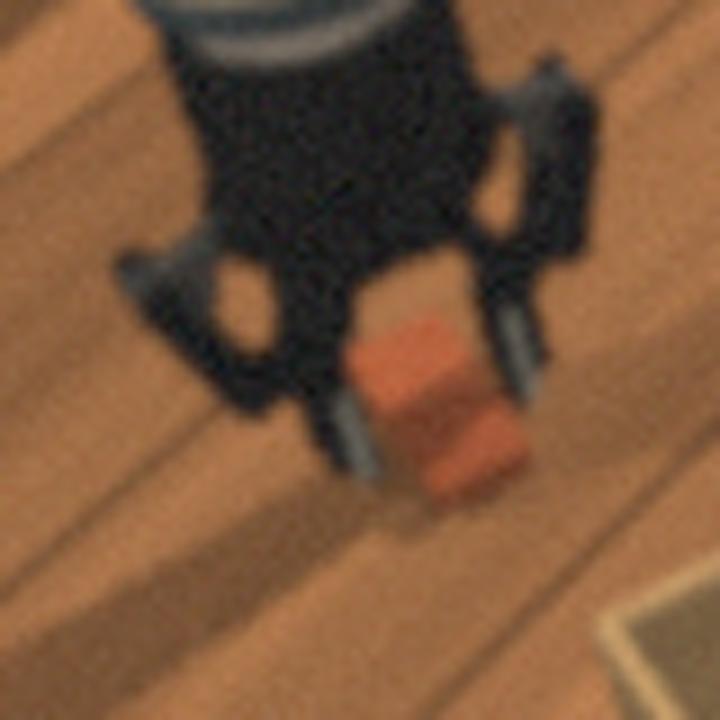

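Request:
drive_tool(rows=[0,0,0,0,0,0,40,0,0,0,0,0,0,25,0,0,0,0,0,0,25,0,0,0,0,0,0,25,-10,0,0,0,0,0,25,-40,0,0,0,0,0,25,-80,0,0,0,0,0,25,-130,0,0,0,0,0,25,-160,0,0,0,0,0,25,-160,0,0,0,0,0,25])

```text
clock: 22.52
eef_pos: [337.9, -293.0, 129.9]
tcp_rot: [3.052, 1.559, -0.455]
contact_force: [-0.3, -0.5, -1.3]
opening: 0.328
```

Run:
```python
from h import *
a=grab_frame('scene')[:,:,::-1]; crop(a,130,110,250,270,5,'pics/s22.png')
# target hover above board
B=boardR()
for h in (70,6.5):
    tile=BO+B.apply([-9,0,h]); 
    for half in (False,True):
        Rt=boardtool(half); p=tcp_for(tile,Rt,[-39.3,0,-3.5]); print(h,half,p.round(1)); go(p,[Rt])
# down orientation intermediate
```

```text
70 False [522.4 276.2  87.5]
shift [  40.4 -597.1   30.5] turn [134.1 -12.  -29.1]
jaw now -110.9 q [-0.72  0.16  2.07  0.    0.9   1.21] t 22.575 F [-0.1  0.3 -0.5] op 0.328 pos [ 337.  -292.2  128.2]
70 True [516.5 273.7  84.5]
shift [  43.3 -592.7   35.1] turn [-42.6  23.3  -9.6]
jaw now -110.9 q [-0.72  0.16  2.07  0.    0.9   1.21] t 22.575 F [-0.1  0.3 -0.5] op 0.328 pos [ 337.  -292.2  128.2]
6.5 False [547.2 286.4  29.9]
shift [  98.1 -615.5   11.5] turn [134.1 -12.  -29.1]
jaw now -110.9 q [-0.72  0.16  2.07  0.    0.9   1.21] t 22.575 F [-0.1  0.3 -0.5] op 0.328 pos [ 337.  -292.2  128.2]
6.5 True [541.3 284.   27. ]
shift [ 101.1 -611.1   16.1] turn [-42.6  23.3  -9.6]
jaw now -110.9 q [-0.72  0.16  2.07  0.    0.9   1.21] t 22.575 F [-0.1  0.3 -0.5] op 0.328 pos [ 337.  -292.2  128.2]
```

View pics/s22.png

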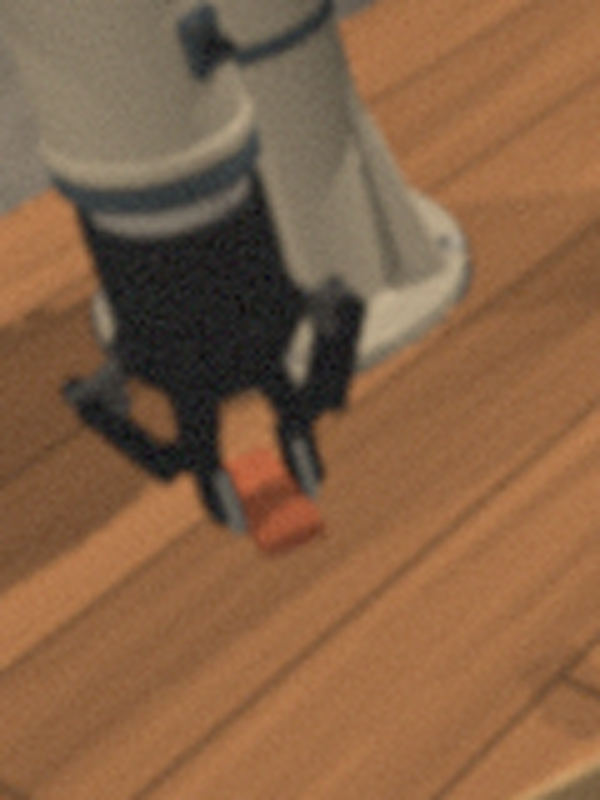

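Run:
```python
from h import *
B=boardR()
tile=BO+B.apply([-9,0,80]); Rt=boardtool(True); p=tcp_for(tile,Rt,[-39.3,0,4]); print(p); go(p,[Rt])
```

```text
[518.90767112 274.71853964  96.77363562]
shift [  31.1 -594.5   33.1] turn [-42.6  23.3  -9.6]
jaw now -110.9 q [-0.72  0.16  2.07  0.    0.9   1.21] t 22.575 F [-0.1  0.3 -0.5] op 0.328 pos [ 337.  -292.2  128.2]
```

Request:
drive_tool(rows=[-10,-40,2,0,0,0,25,-20,-95,5,0,0,0,25,-20,-150,8,-5,3,-1,25,-20,-205,11,-10,5,-2,25,-20,-260,14,-15,8,-3,25,-20,-315,17,-20,11,-4.5,25,-20,-370,20,-26,14,-6,25,-15,-425,24,-32,17,-7,25,-5,-480,27,-37,20,-8,25,5,-530,30,-42,23,-9,25])

```text
clock: 23.82
eef_pos: [497.8, 215.3, 121.4]
tcp_rot: [3.127, 1.143, 0.369]
contact_force: [0.2, -1.0, -0.7]
opening: 0.328
```

Run:
```python
from h import *
B=boardR()
tile=BO+B.apply([-9,0,80]); Rt=boardtool(True); p=tcp_for(tile,Rt,[-39.3,0,4]); print(p); go(p,[Rt])
```

```text
[518.90767112 274.71853964  96.77363562]
shift [ 39.4 -47.4 -27.9] turn [-0.3  0.5 -0.5]
jaw now -68.1 q [ 0.42  0.14  2.22 -0.06  0.36  1.66] t 23.825 F [ 0.2 -1.  -0.7] op 0.328 pos [497.8 215.3 121.4]
```

Request:
drive_tool(rows=[20,-24,-14,0,0,0,25,39,-47,-28,0,0.5,-0.5,25,39,-47,-28,0,0.5,-0.5,25,39,-47,-28,0,0.5,-0.5,25])

```text
clock: 24.32
eef_pos: [517.7, 273.4, 95.9]
tcp_rot: [-3.138, 1.137, 0.389]
contact_force: [0.0, 0.5, 0.0]
opening: 0.324
```

Run:
```python
from h import *
a=grab_frame('scene')[:,:,::-1]; crop(a,300,60,420,220,5,'pics/s23.png')
a=grab_frame('top')[:,:,::-1]; crop(a,170,150,300,250,6,'pics/t23.png')
B=boardR()
tile=BO+B.apply([-9,0,20]); Rt=boardtool(True); p=tcp_for(tile,Rt,[-39.3,0,4]); print(p); go(p,[Rt])
```

```text
[542.35147338 284.38137764  42.3951684 ]
shift [60.5 -1.2 -1. ] turn [-0.3  0.1 -0. ]
jaw now -67.9 q [ 0.52  0.25  2.16 -0.18  0.31  1.86] t 24.425 F [ 0.   0.3 -0.5] op 0.328 pos [518.4 273.3  96.9]
```

View pics/s23.png

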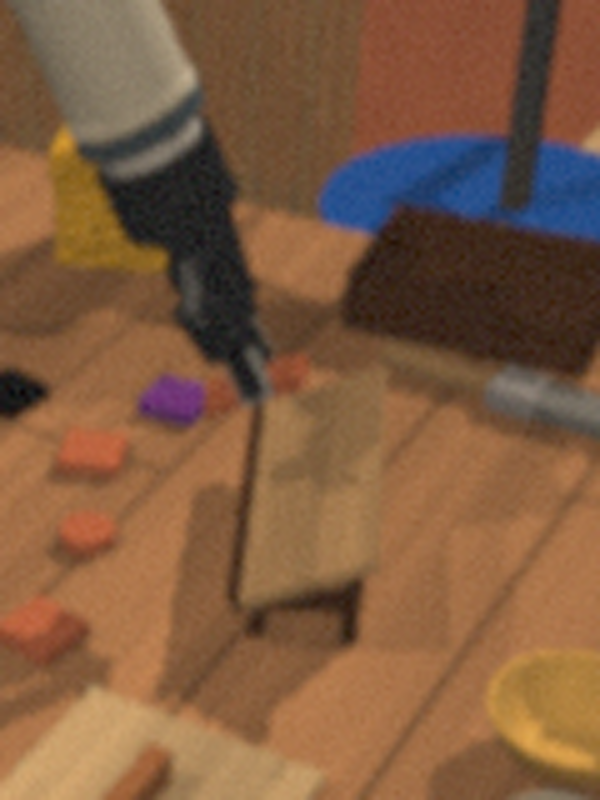

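View pics/t23.png

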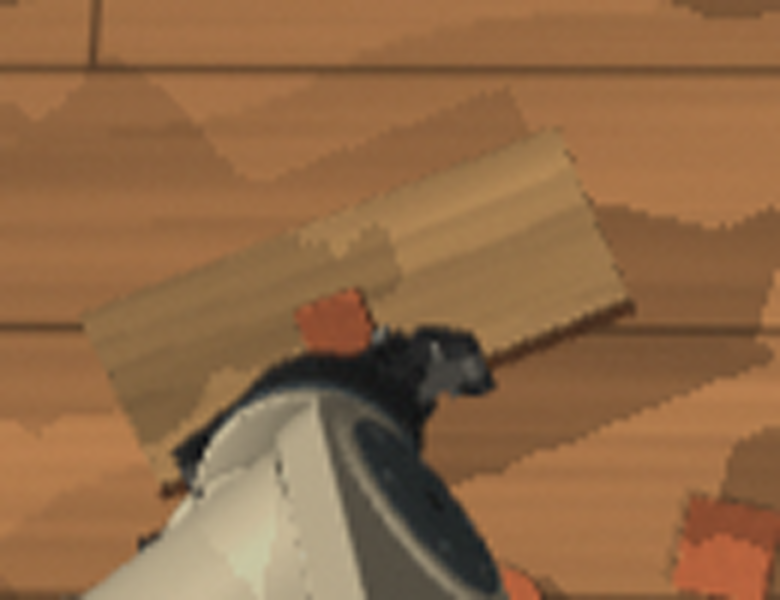

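Run:
```python
from h import *
B=boardR()
for y in (15,-15):
    p=w2pix('top',BO+B.apply([25,y,87])); print((p-[170,150]+.5)*6-.5)
for X in ([45,120,0],[45,-120,0],[-45,-120,0],[-45,120,0]):
    p=w2pix('top',BO+B.apply(X)); print((p-[170,150]+.5)*6-.5)
```

```text
[289.71352722 315.17249101]
[353.87112577 289.83496364]
[ 80.48610783 316.68768622]
[559.43727038 128.37381934]
[631.21216883 299.58650069]
[162.56972454 485.88393667]
```

Request:
drive_tool(rows=[20,-1,-1,0,0,0,25,40,-1,-1,0,0,0,25,55,-1,-1,0,0,0,25,62,-1,-1,0,0,0,25,68,-1,-1,0,0,0,25,68,-1,-1,0,0,0,25])

```text
clock: 25.18
eef_pos: [545.4, 285.3, 35.5]
tcp_rot: [-3.138, 1.136, 0.389]
contact_force: [-0.1, -0.5, -1.7]
opening: 0.327
```

Run:
```python
from h import *
a=grab_frame('scene')[:,:,::-1]; crop(a,310,90,410,200,7,'pics/s24.png')
B=boardR()
tile=BO+B.apply([-9,0,6]); Rt=boardtool(True); p=tcp_for(tile,Rt,[-39.3,0,4]); print(p); go(p,[Rt])
```

```text
[547.8216939  286.63603984  29.70685938]
shift [ 6.7 -0.2  0.1] turn [-0.3  0.1 -0.1]
jaw now -67.9 q [ 0.51  0.4   2.13 -0.28  0.18  1.97] t 25.225 F [-0.9  0.2 -0.4] op 0.33 pos [545.4 285.4  35.8]
```

View pics/s24.png

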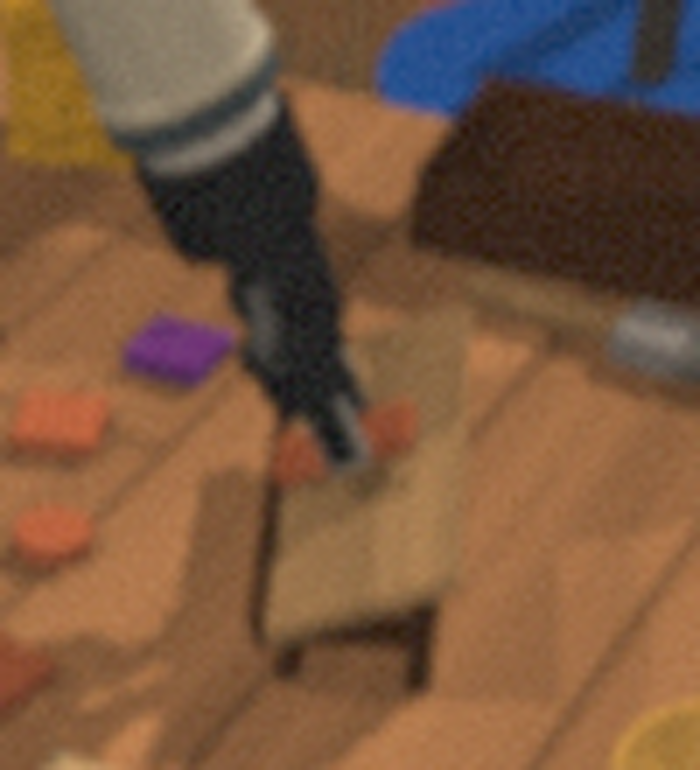

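Request:
drive_tool(rows=[2,0,0,0,0,0,25,4,0,0,0,0,0,25,5.5,0,0,0,0,0,25,5.5,0,0,0,0,0,25])

```text
clock: 25.72
eef_pos: [547.5, 286.3, 31.0]
tcp_rot: [-3.138, 1.135, 0.389]
contact_force: [-3.1, -0.8, 2.4]
opening: 0.324
```

Request:
drive_tool(rows=[1,0,0,0,0,0,25,1,0,0,0,0,0,36,1,0,0,0,0,0,42,0,0,0,0,0,0,45,-10,0,0,0,0,0,45,-40,0,0,0,0,0,45,-80,0,0,0,0,0,45,-110,0,0,0,0,0,45,-110,0,0,0,0,0,45])

```text
clock: 26.85
eef_pos: [505.0, 269.2, 133.4]
tcp_rot: [-3.136, 1.131, 0.391]
contact_force: [0.6, 1.1, 0.0]
opening: 0.449
```

Run:
```python
from h import *
a=grab_frame('scene')[:,:,::-1]; crop(a,290,90,410,210,6,'pics/s25.png')
a=grab_frame('top')[:,:,::-1]; crop(a,170,150,310,290,5,'pics/t25.png')
go([429,110,100],jaw=-101);go([351,310,100],jaw=-72)
```

```text
shift [-27.  118.8 130.6] turn [ 32.5 -24.3   7.3]
shift [-27.  118.8 130.6] turn [-143.9   -9.6  -31.9]
jaw now -67.9 q [ 0.52  0.16  2.16 -0.15  0.39  1.84] t 26.95 F [-0.  -0.5  0.6] op 0.454 pos [504.6 268.8 131. ]
shift [-25.4 -95.9 128.1] turn [  4. -25.   1.]
shift [-25.4 -95.9 128.1] turn [-171.8   -1.5  -38.1]
jaw now -67.9 q [ 0.52  0.16  2.16 -0.15  0.39  1.84] t 26.95 F [-0.  -0.5  0.6] op 0.454 pos [504.6 268.8 131. ]
```

View pics/s25.png

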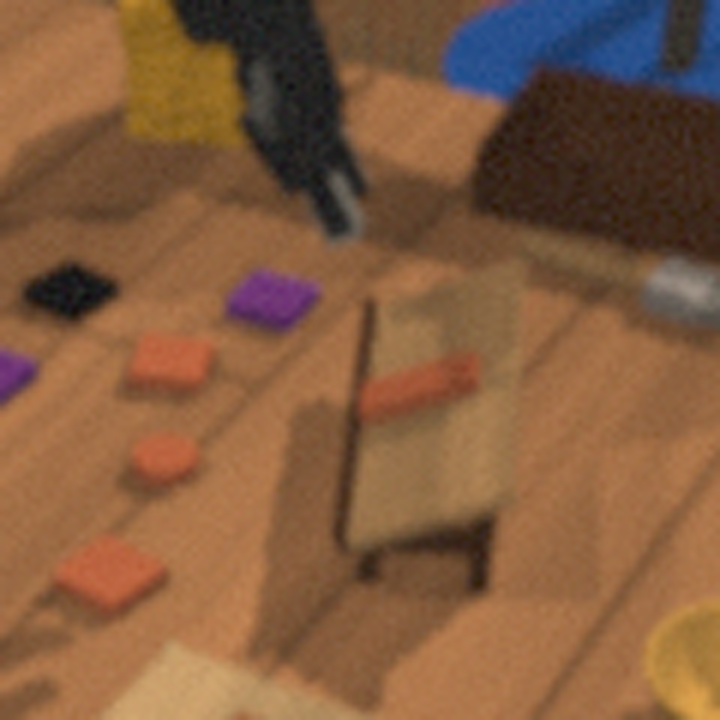

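View pics/t25.png

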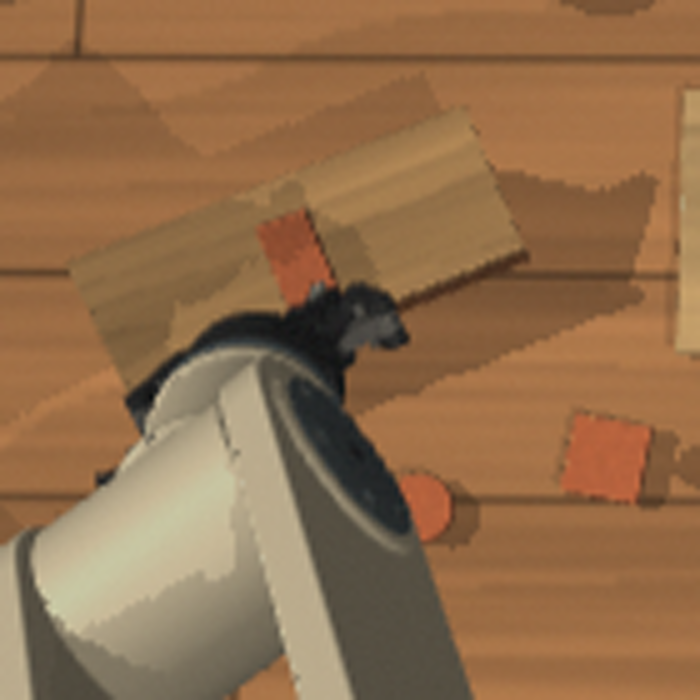

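Run:
```python
from h import *
go([353,311,60],jaw=17.5)
```

```text
shift [ 11.8 -96.  143. ] turn [-84.  -20.2 -18.5]
shift [ 11.8 -96.  143. ] turn [ 92.9 -18.9  20.7]
jaw now -67.9 q [ 0.52  0.16  2.16 -0.15  0.39  1.84] t 26.95 F [-0.  -0.5  0.6] op 0.454 pos [504.6 268.8 131. ]
```

Request:
drive_tool(rows=[-10,-30,50,-10,-3,-2,70,-10,-60,95,-20,-6,-4,70,0,-96,143,-84,-20,-18.5,70,5,-96,143,-84,-20,-18.5,70,12,-96,143,-84,-20,-18.5,70,12,-96,143,-84,-20,-18.5,70,12,-96,143,-84,-20,-18.5,70,12,-96,143,-84,-20,-18.5,70,12,-96,143,-84,-20,-18.5,70,12,-96,143,-84,-20,-18.5,70])

```text
clock: 28.2
eef_pos: [352.7, 310.8, 59.0]
tcp_rot: [2.358, 1.568, 1.091]
contact_force: [-0.6, 0.9, 0.3]
opening: 0.703
```

Run:
```python
from h import *
go([353,311,-36],jaw=17.5)
a=grab_frame('scene')[:,:,::-1]; crop(a,270,90,370,190,7,'pics/s26.png')
a=grab_frame('top')[:,:,::-1]; crop(a,170,150,310,290,5,'pics/t26.png')
```

```text
shift [95.   0.1  0.1] turn [-0.1 -0.1 -0.1]
shift [95.   0.1  0.1] turn [179.9  -0.2   0.2]
jaw now 17.4 q [0.72 0.31 2.08 0.   0.76 0.41] t 28.2 F [-0.6  0.9  0.3] op 0.703 pos [352.7 310.8  59. ]
```

View pics/s26.png

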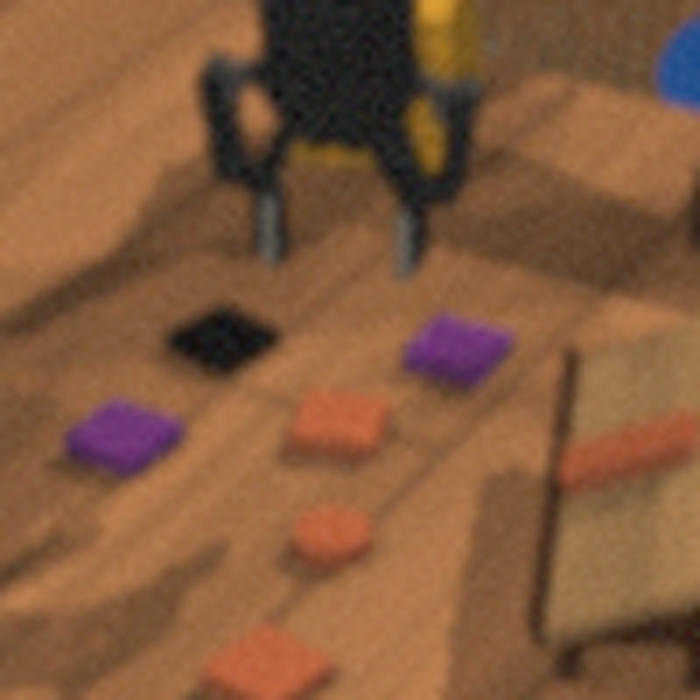

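View pics/t26.png

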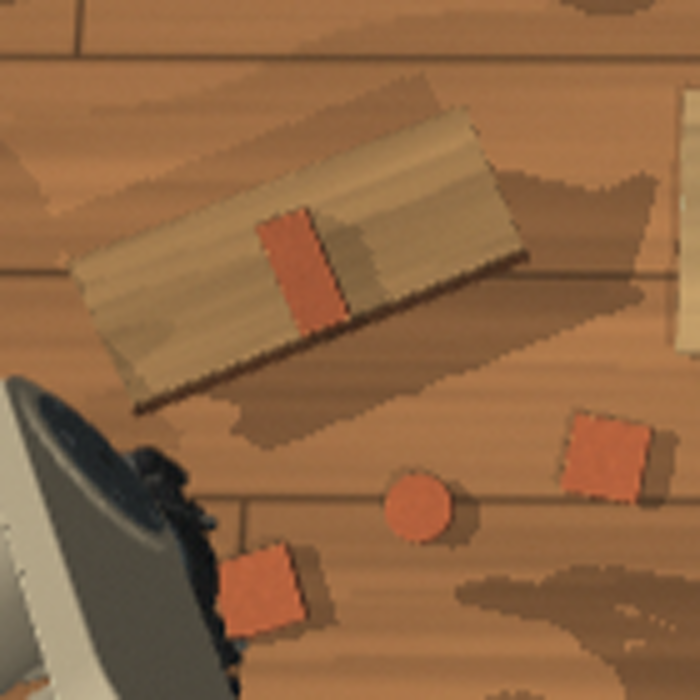

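Request:
drive_tool(rows=[40,0,0,0,0,0,70,70,0,0,0,0,0,70,85,0,0,0,0,0,70,92,0,0,0,0,0,65,92,0,0,0,0,0,65])

```text
clock: 28.92
eef_pos: [352.8, 311.0, -32.5]
tcp_rot: [2.322, 1.567, 1.054]
contact_force: [-0.4, 0.3, 1.2]
opening: 0.651
```

Run:
```python
from h import *
go([353,311,-36],jaw=17.5)
a=grab_frame('scene')[:,:,::-1]; crop(a,285,110,355,170,10,'pics/s27.png')
```

```text
shift [3.5 0.2 0. ] turn [-0.1 -0.1 -0.2]
shift [3.5 0.2 0. ] turn [179.9  -0.2   0.2]
jaw now 17.4 q [0.72 0.48 2.12 0.   0.54 0.41] t 28.925 F [-0.4  0.3  1.2] op 0.651 pos [352.8 311.  -32.5]
```

View pics/s27.png

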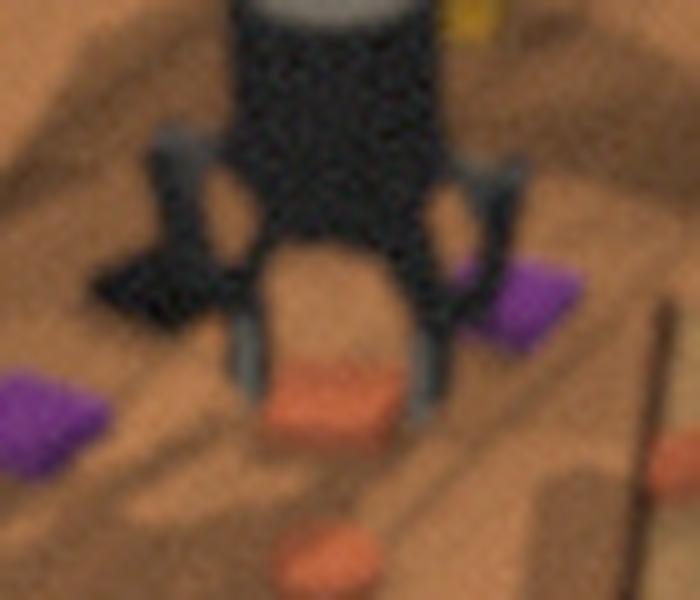

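Request:
drive_tool(rows=[3,0,3,0,0,0,65,5,0,3,0,0,0,65,5,0,3,0,0,0,55,5,0,3,0,0,0,45,5,0,3,0,0,0,45,5,0,3,0,0,0,45], newtons=60)

```text
clock: 29.72
eef_pos: [354.0, 308.3, -36.7]
tcp_rot: [2.258, 1.567, 0.99]
contact_force: [-0.5, -2.9, 8.4]
opening: 0.515
```

Run:
```python
from h import *
go([353,311,-36],jaw=17.5)
a=grab_frame('scene')[:,:,::-1]; crop(a,285,110,355,170,10,'pics/s28.png')
```

```text
shift [-0.7 -0.1 -2.9] turn [-0.1 -0.2 -0.2]
shift [-0.7 -0.1 -2.9] turn [179.9  -0.3   0.2]
jaw now 17.4 q [0.71 0.49 2.12 0.   0.53 0.41] t 29.725 F [-0.5 -2.9  8.4] op 0.515 pos [354.  308.3 -36.7]
```

View pics/s28.png

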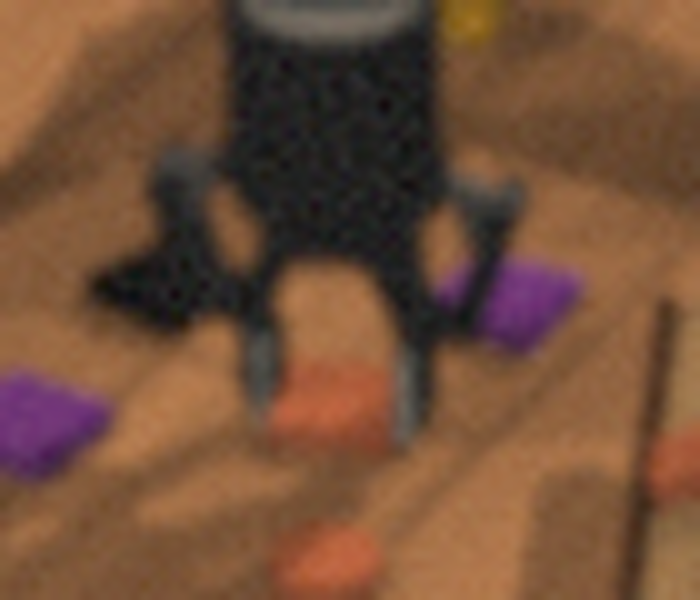

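Request:
drive_tool(rows=[-10,0,0,0,0,0,45,-40,0,0,0,0,0,45,-80,0,0,0,0,0,45,-115,0,0,0,0,0,45,-115,0,0,0,0,0,45])

```text
clock: 30.4
eef_pos: [355.3, 309.3, 81.2]
tcp_rot: [2.101, 1.561, 0.834]
contact_force: [-0.2, 1.1, -1.8]
opening: 0.516
```

Run:
```python
from h import *
a=grab_frame('scene')[:,:,::-1]; crop(a,265,60,365,170,7,'pics/s29.png')
a=grab_frame('top')[:,:,::-1]; crop(a,160,200,310,320,5,'pics/t29.png')
t=boxp(36,39); print(t)
for j in (67.4,): 
    Rt=down(j); go(tcp_for([*t,120],Rt,[-42.7,0,-2.6]),[Rt])
```

```text
[ 610.2230854  -272.32943315]
shift [-3.00e-01  7.34e+01  6.32e+02] turn [-50.   -0.1  -0.3]
jaw now 17.4 q [0.71 0.27 2.07 0.   0.8  0.41] t 30.5 F [ 0.   0.2 -0.6] op 0.522 pos [353.7 307.9  78.6]
```

View pics/s29.png

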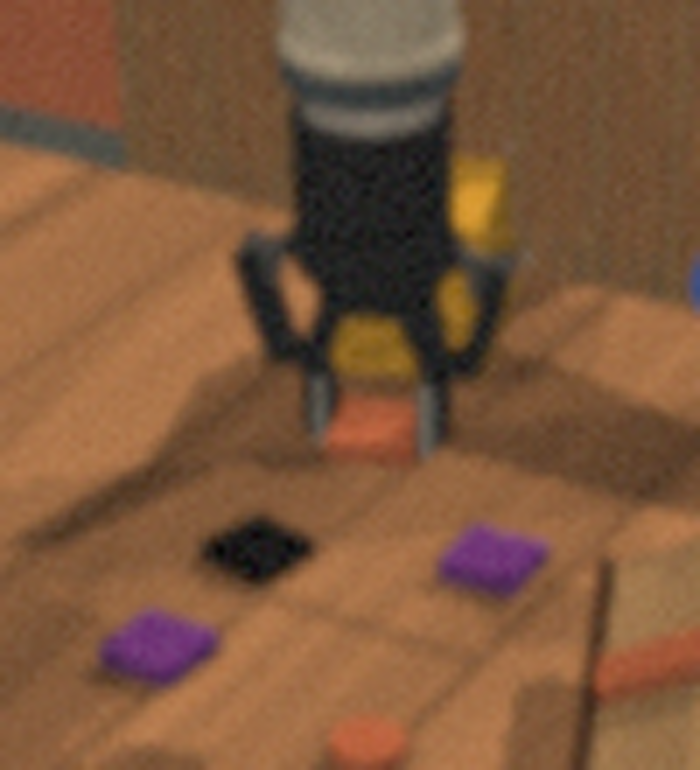

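View pics/t29.png

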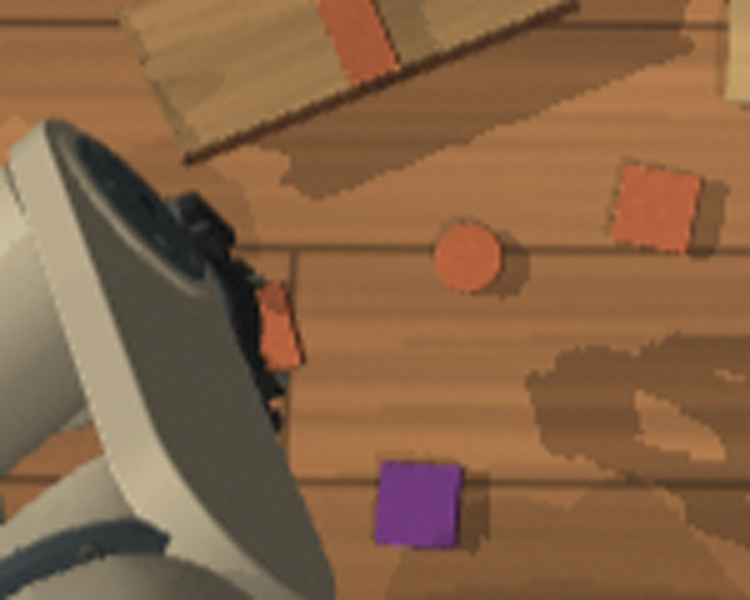

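Request:
drive_tool(rows=[-10,4,35,0,0,0,45,-10,10,85,0,0,0,45,-10,16,140,-4,0,0,45,-10,23,195,-8,0,0,45,-10,29,250,-14,0,0,45,-10,36,305,-20,0,0,45,-10,42,360,-26,0,0,45,-10,48,415,-32,0,0,45,-10,54,465,-38,0,0,45,-10,60,510,-44,0,0,45])

```text
clock: 31.75
eef_pos: [562.8, -162.5, 85.5]
tcp_rot: [1.973, 1.566, 1.476]
contact_force: [0.3, 1.1, -0.9]
opening: 0.518
```

Run:
```python
from h import *
t=boxp(36,39)
Rt=down(67.4); go(tcp_for([*t,100],Rt,[-42.7,0,-2.6]),[Rt])
```

```text
shift [ 27.7 -73.8  96.7] turn [-5.9 -0.1 -0.3]
jaw now 61.5 q [-0.29  0.42  1.81  0.01  0.91 -1.36] t 31.75 F [ 0.3  1.1 -0.9] op 0.518 pos [ 562.8 -162.5   85.5]
```

Request:
drive_tool(rows=[0,-30,39,-3,0,0,45,5,-60,78,-6,0,0,45,15,-73,95,-6,0,0,45,20,-74,97,-6,0,0,45,20,-74,97,-6,0,0,45])

```text
clock: 32.38
eef_pos: [611.4, -272.2, 63.5]
tcp_rot: [2.31, 1.564, 1.918]
contact_force: [-0.6, 0.1, -0.3]
opening: 0.519
```

Run:
```python
from h import *
a=grab_frame('scene')[:,:,::-1]; crop(a,200,170,350,350,4,'pics/s30.png')
a=grab_frame('top')[:,:,::-1]; crop(a,370,130,490,230,6,'pics/t30.png')
t=boxp(36,39)
Rt=down(67.4); go(tcp_for([*t,11],Rt,[-42.7,0,-2.6]),[Rt])
```

```text
shift [96.5 -1.3  1. ] turn [ 0.2 -0.2 -0.3]
jaw now 67.6 q [-0.42  0.56  1.63  0.01  0.96 -1.61] t 32.475 F [ 0.2 -0.2 -0.7] op 0.521 pos [ 612.2 -272.2   64.8]
```

View pics/s30.png

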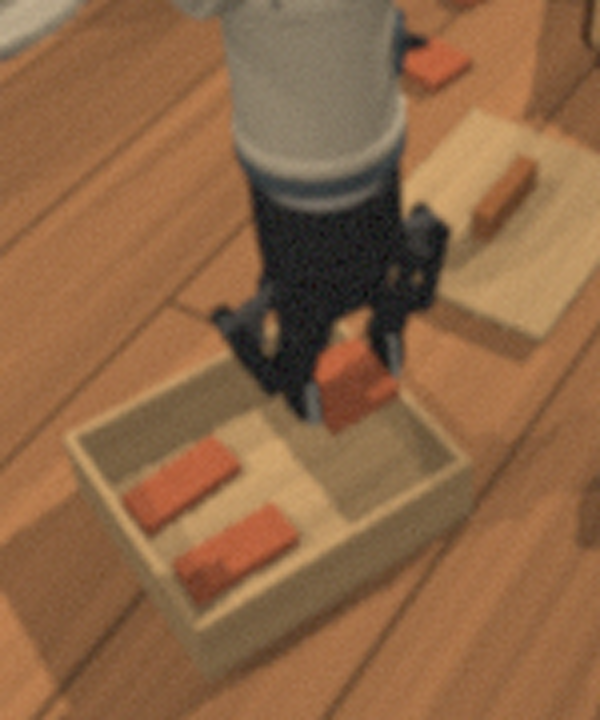

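View pics/t30.png

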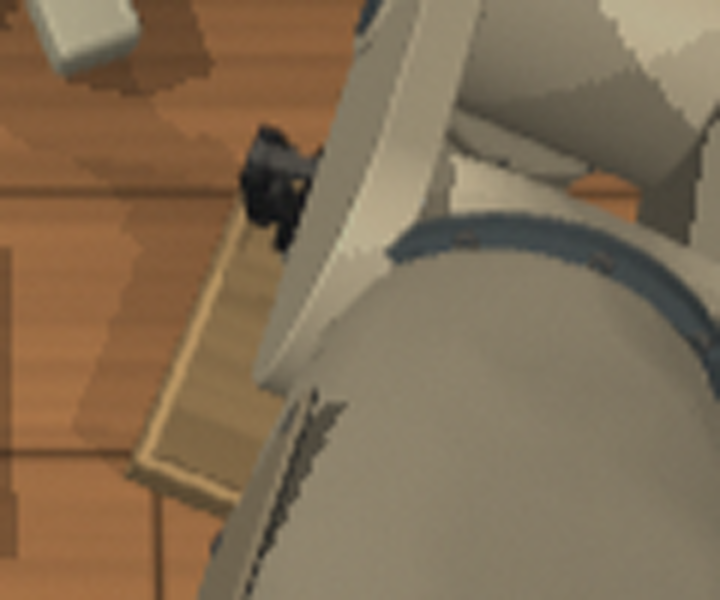

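Run:
```python
from h import *
a=grab_frame('scene')[:,:,::-1]; crop(a,245,225,315,290,10,'pics/s31.png')
```

```text
(no output)
```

View pics/s31.png

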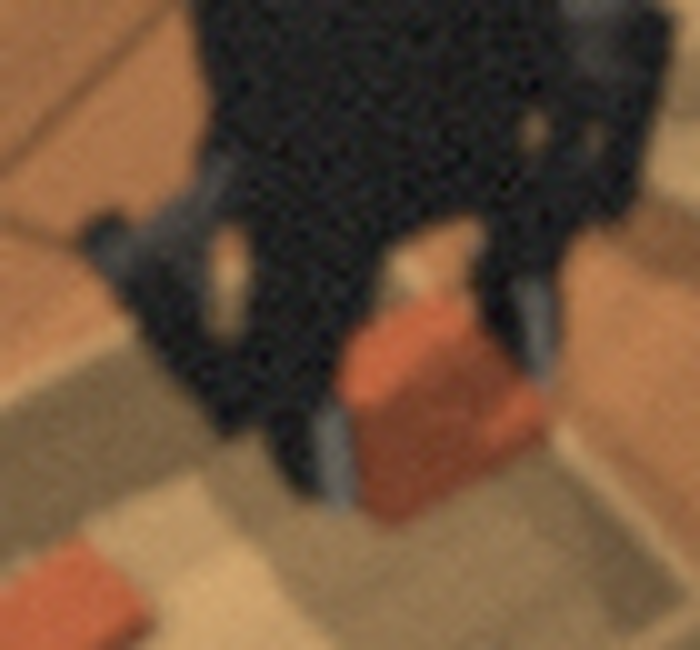

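Request:
drive_tool(rows=[25,-2,1,0,0,0,45,50,-4,1,0,0,0,45,72,-4,1,0,0,0,45,82,-4,1,0,0,0,45,86,-4,1,0,0,0,45,86,-4,1,0,0,0,45])

```text
clock: 33.28
eef_pos: [612.3, -276.1, -20.5]
tcp_rot: [1.837, 1.566, 1.446]
contact_force: [-1.0, -0.6, -1.1]
opening: 0.518
```

Run:
```python
from h import *
a=grab_frame('scene')[:,:,::-1]; crop(a,200,200,330,350,5,'pics/s32.png')
t=boxp(36,36)
Rt=down(67.4); go(tcp_for([*t,11],Rt,[-42.7,0,-2.6]),[Rt])
```

```text
shift [11.5 -0.3 -1. ] turn [ 0.2 -0.  -0.3]
jaw now 67.6 q [-0.43  0.67  1.66  0.01  0.82 -1.61] t 33.325 F [ 0.2 -0.2 -0.6] op 0.52 pos [ 612.5 -276.2  -20.2]
```

View pics/s32.png

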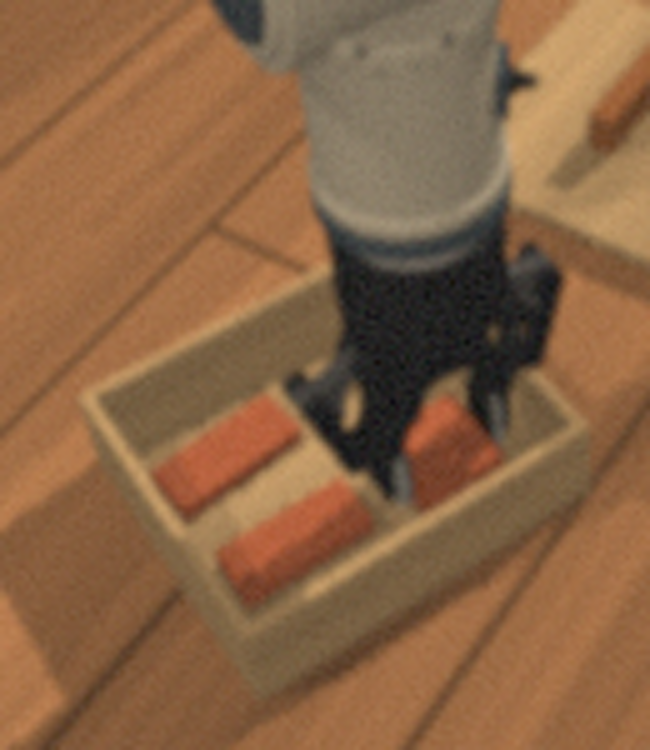

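Request:
drive_tool(rows=[2,0,0,0,0,0,45,3.5,0,-1,0,0,0,45,3.5,0,-1,0,0,0,45])

```text
clock: 33.7
eef_pos: [611.4, -275.8, -23.7]
tcp_rot: [1.784, 1.566, 1.393]
contact_force: [0.3, 0.3, 0.4]
opening: 0.522
```

Request:
drive_tool(rows=[0,0,0,0,0,0,58,0,0,0,0,0,0,62,0,0,0,0,0,0,62,-20,0,0,0,0,0,62,-60,0,0,0,0,0,62,-110,0,0,0,0,0,62,-110,0,0,0,0,0,62])

```text
clock: 34.58
eef_pos: [614.7, -277.9, 92.5]
tcp_rot: [0.512, 1.561, 0.121]
contact_force: [1.2, -0.6, -0.4]
opening: 0.616
```

Run:
```python
from h import *
a=grab_frame('scene')[:,:,::-1]; crop(a,200,170,360,340,4,'pics/s33.png')
go([430,109,70],jaw=-11)
```

```text
shift [  19.9  287.1 -316.5] turn [78.6  0.  -0.4]
shift [  19.9  287.1 -316.5] turn [-101.4    0.4    0. ]
jaw now 67.6 q [-0.43  0.53  1.61  0.01  0.99 -1.61] t 34.625 F [-0.6  0.4 -1. ] op 0.621 pos [ 613.1 -277.2   89.9]
```

View pics/s33.png

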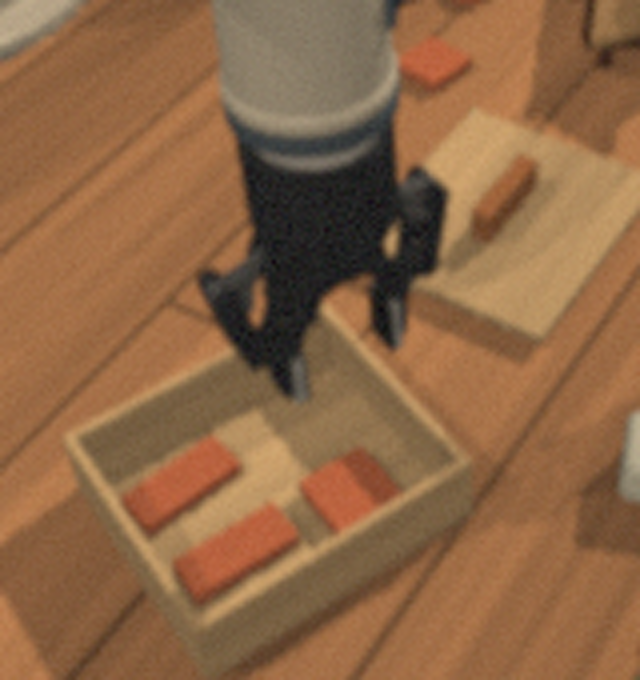

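Run:
```python
from h import *
go([431.5,110,70],jaw=79.2)
```

```text
shift [  19.9  288.6 -315.5] turn [-11.6   0.3  -0.2]
shift [  19.9  288.6 -315.5] turn [168.4  -0.4  -0.4]
jaw now 67.6 q [-0.43  0.53  1.61  0.01  0.99 -1.61] t 34.625 F [-0.6  0.4 -1. ] op 0.621 pos [ 613.1 -277.2   89.9]
```

Request:
drive_tool(rows=[-10,25,-27,-2,0,0,70,-10,65,-70,-4,0,0,70,-10,105,-115,-6,0,0,70,-10,145,-159,-8,0,0,70,-10,187,-204,-10,0,0,70,0,229,-250,-11.6,0,0,70,10,265,-290,-11.6,0,0,70,20,288.5,-315.5,-11.6,0,0,70,20,288.5,-315.5,-11.6,0,0,70,20,288.5,-315.5,-11.6,0,0,70])

```text
clock: 35.88
eef_pos: [431.5, 109.6, 69.8]
tcp_rot: [0.593, 1.565, 0.405]
contact_force: [-0.8, -0.0, 0.1]
opening: 0.704
```

Run:
```python
from h import *
a=grab_frame('top')[:,:,::-1]; crop(a,200,150,480,290,3,'pics/t34.png')
a=grab_frame('scene')[:,:,::-1]; crop(a,270,130,350,210,8,'pics/s34.png')
go([431.5,110,-37],jaw=79.2)
```

```text
shift [107.    0.3  -1.3] turn [-0.1  0.3 -0.2]
shift [107.    0.3  -1.3] turn [179.9  -0.3  -0.5]
jaw now 79.1 q [ 0.24  0.25  2.12  0.    0.76 -1.14] t 35.975 F [-0.3 -0.1  0.7] op 0.705 pos [432.  109.2  70. ]
```

View pics/t34.png

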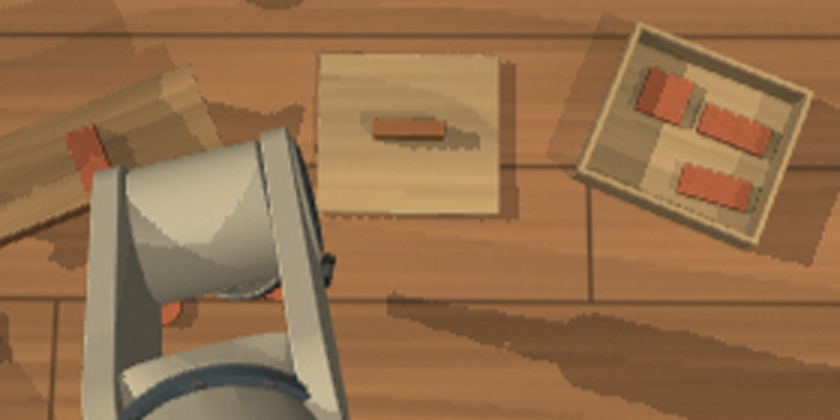

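View pics/s34.png

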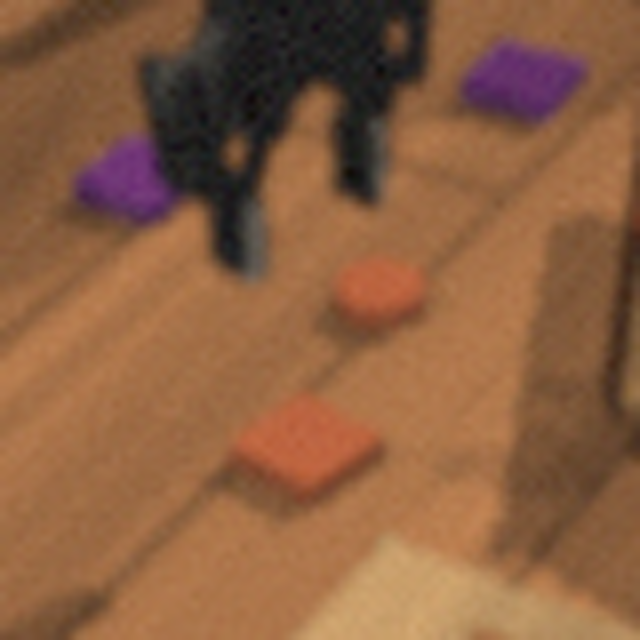

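Request:
drive_tool(rows=[40,0,-1,0,0,0,70,75,0,-1,0,0,0,70,95,0,-1,0,0,0,70,103,0,-1,0,0,0,70,103,0,-1,0,0,0,68])

```text
clock: 36.6
eef_pos: [431.9, 109.1, -33.0]
tcp_rot: [0.59, 1.564, 0.399]
contact_force: [0.5, -0.5, 0.2]
opening: 0.677
```

Run:
```python
from h import *
a=grab_frame('scene')[:,:,::-1]; crop(a,270,140,350,210,9,'pics/s35.png')
go([431.5,110,-37],jaw=79.2)
```

```text
shift [ 4.4  0.5 -0.9] turn [-0.1  0.3 -0.2]
shift [ 4.4  0.5 -0.9] turn [179.9  -0.3  -0.5]
jaw now 79.1 q [ 0.24  0.46  2.17  0.    0.51 -1.14] t 36.65 F [-0.5 -0.5  0.4] op 0.68 pos [432.2 109.4 -32.5]
```

View pics/s35.png

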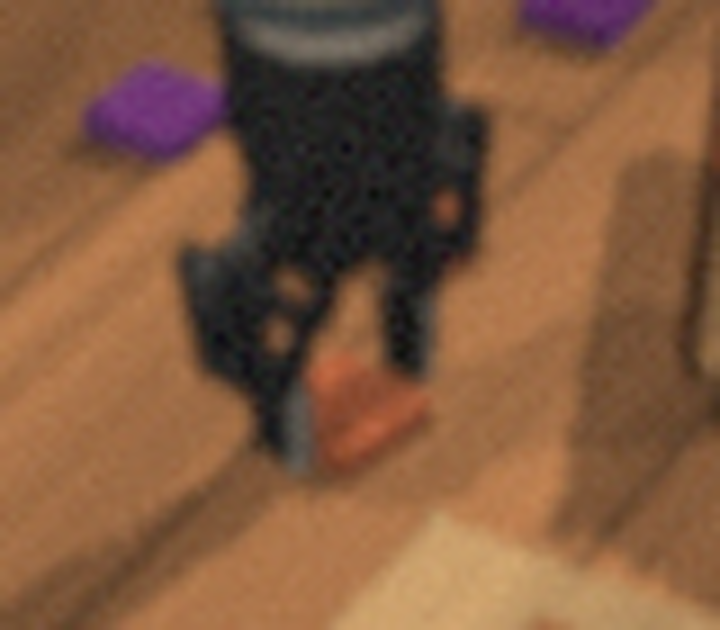

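Request:
drive_tool(rows=[3,0,0,0,0,0,66,4,0,0,0,0,0,60,4,0,0,0,0,0,50,4,0,0,0,0,0,45,4,0,0,0,0,0,45,4,0,0,0,0,0,45], newtons=60)

```text
clock: 37.4
eef_pos: [432.6, 109.4, -35.9]
tcp_rot: [0.549, 1.563, 0.359]
contact_force: [-1.3, -0.7, 8.6]
opening: 0.521
```

Request:
drive_tool(rows=[-10,0,0,0,0,0,45,-40,0,0,0,0,0,45,-80,0,0,0,0,0,45,-120,0,0,0,0,0,45,-120,0,0,0,0,0,45])

```text
clock: 38.02
eef_pos: [433.9, 109.7, 87.3]
tcp_rot: [0.499, 1.557, 0.309]
contact_force: [1.4, -0.1, 0.6]
opening: 0.518
```

Run:
```python
from h import *
a=grab_frame('scene')[:,:,::-1]; crop(a,250,100,350,210,7,'pics/s36.png')
t=boxp(-36,36); Rt=down(67.4); go(tcp_for([*t,120],Rt,[-42.7,0,2]),[Rt])
```

```text
shift [   8.3 -329.3  173.2] turn [11.7  0.5 -0.4]
jaw now 79.1 q [ 0.24  0.22  2.11  0.    0.79 -1.14] t 38.075 F [-1.1  0.6 -0.8] op 0.515 pos [432.8 109.4  85.7]
```

View pics/s36.png

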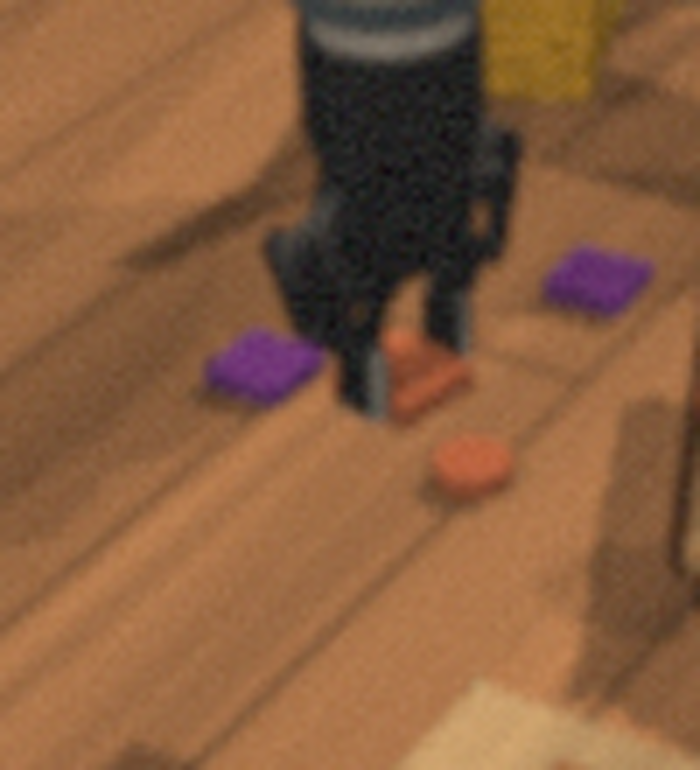

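Run:
```python
from h import *
t=boxp(-36,36); Rt=down(67.4); go(tcp_for([*t,110],Rt,[-42,0,-3.3]),[Rt])
```

```text
shift [  17.6 -330.5  178.3] turn [11.7  0.5 -0.4]
jaw now 79.1 q [ 0.24  0.22  2.11  0.    0.79 -1.14] t 38.075 F [-1.1  0.6 -0.8] op 0.515 pos [432.8 109.4  85.7]
```

Request:
drive_tool(rows=[0,-25,13,0,0,0,45,0,-65,35,1,0,0,45,0,-110,59,3,0,0,45,0,-155,84,5,0,0,45,0,-200,108,7,0,0,45,0,-245,132,9,0,0,45,0,-285,154,11,0.3,0,45,5,-315,170,11.7,0.5,-0.4,45,12,-330,178,11.7,0.5,-0.4,45,17,-330,178,11.7,0.5,-0.4,45])

```text
clock: 39.33
eef_pos: [544.7, -248.1, 67.2]
tcp_rot: [3.055, 1.57, 2.661]
contact_force: [-0.3, -0.7, -0.5]
opening: 0.52
```

Run:
```python
from h import *
a=grab_frame('scene')[:,:,::-1]; crop(a,190,160,340,340,4,'pics/s37.png')
t=boxp(-36,36); Rt=down(67.4); go(tcp_for([*t,20],Rt,[-42,0,-3.3]),[Rt])
```

```text
shift [88.7 -0.9  2.3] turn [ 0.  -0.1 -0. ]
jaw now 67.4 q [-0.43  0.46  1.8   0.    0.89 -1.61] t 39.375 F [-0.6 -0.2 -0.9] op 0.519 pos [ 544.1 -247.1   66.7]
```

View pics/s37.png

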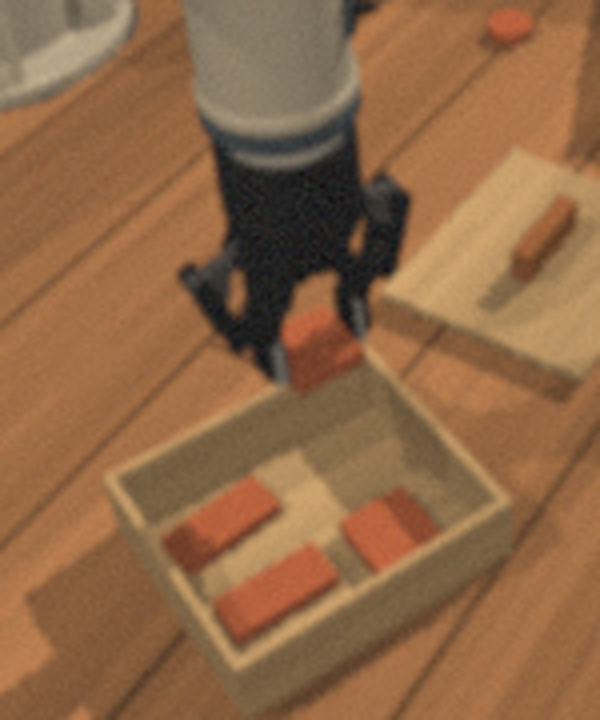

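Request:
drive_tool(rows=[25,-1,2,0,0,0,45,50,-1,2,0,0,0,45,72,-1,2,0,0,0,45,84,-1,2,0,0,0,45,88.5,-1,2,0,0,0,45,88.5,-1,2,0,0,0,45])

```text
clock: 40.12
eef_pos: [545.4, -248.4, -21.5]
tcp_rot: [3.007, 1.569, 2.613]
contact_force: [-0.0, -0.1, 0.5]
opening: 0.518
```

Run:
```python
from h import *
a=grab_frame('scene')[:,:,::-1]; crop(a,200,200,330,350,5,'pics/s38.png')
t=boxp(-36,36); Rt=down(67.4); go(tcp_for([*t,20],Rt,[-42,0,-3.3]),[Rt])
```

```text
shift [ 0.8 -0.1 -0.1] turn [ 0.  -0.1 -0. ]
jaw now 67.4 q [-0.43  0.59  1.83  0.    0.73 -1.61] t 40.175 F [ 0.2 -0.2 -0.3] op 0.518 pos [ 545.7 -248.7  -21.2]
```

View pics/s38.png

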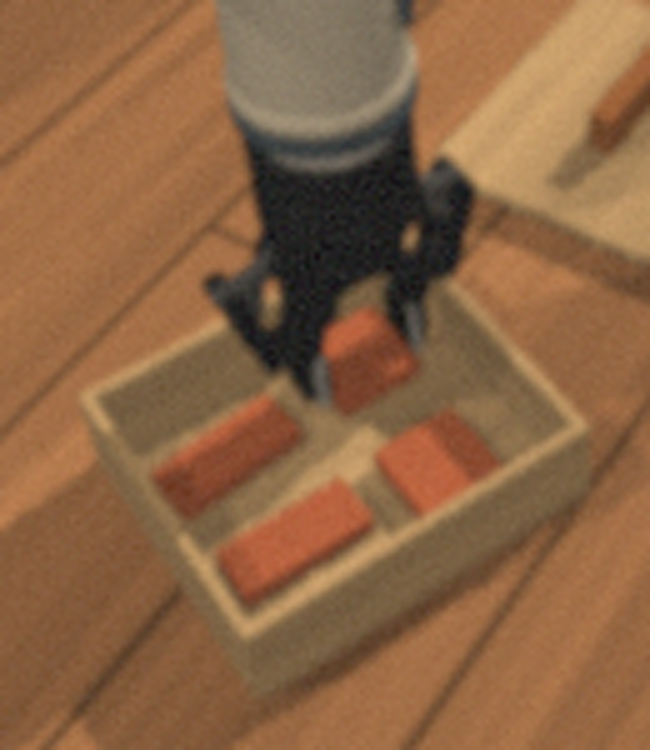

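Good. Lower slightly, release, retreat.

Request:
drive_tool(rows=[2,0,0,0,0,0,45,2,0,0,0,0,0,45,2,0,0,0,0,0,58,2,0,0,0,0,0,62,2,0,0,0,0,0,62,-20,0,0,0,0,0,62,-60,0,0,0,0,0,62,-120,0,0,0,0,0,62,-150,0,0,0,0,0,62,-150,0,0,0,0,0,62])

```text
clock: 41.42
eef_pos: [547.7, -249.6, 131.7]
tcp_rot: [0.03, 1.567, -0.364]
contact_force: [-0.1, 0.6, -0.7]
opening: 0.619
```

Run:
```python
from h import *
a=grab_frame('scene')[:,:,::-1]; crop(a,200,170,360,340,4,'pics/s39.png')
go([571,-21,120],jaw=0)
```

```text
shift [  9.7 220.  -64.9] turn [67.4  0.  -0. ]
shift [  9.7 220.  -64.9] turn [-112.6    0.     0. ]
jaw now 67.4 q [-0.43  0.39  1.75  0.    1.01 -1.61] t 41.475 F [-0.7  0.4 -1.7] op 0.626 pos [ 546.4 -249.   129.6]
```

View pics/s39.png

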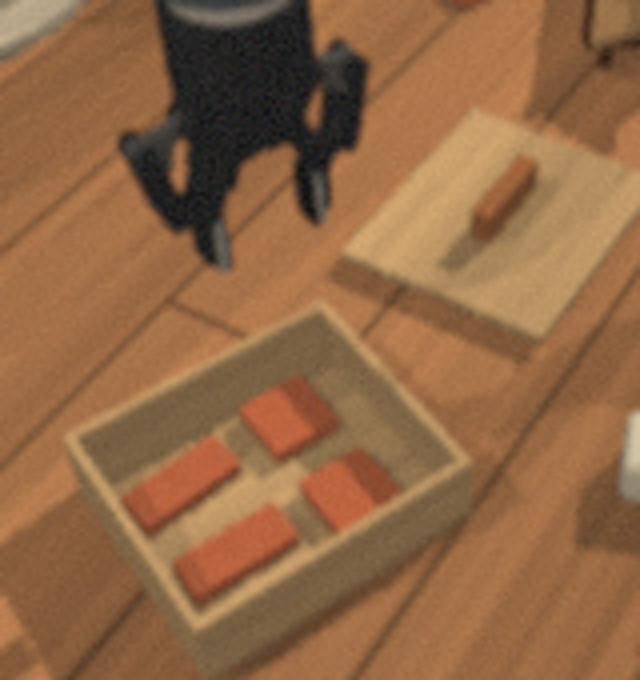

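Run:
```python
from h import *
a=grab_frame('top')[:,:,::-1]; cv2.imwrite('pics/t40.png',a); crop(a,270,130,400,260,5,'pics/t40c.png')
```

```text
(no output)
```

View pics/t40c.png

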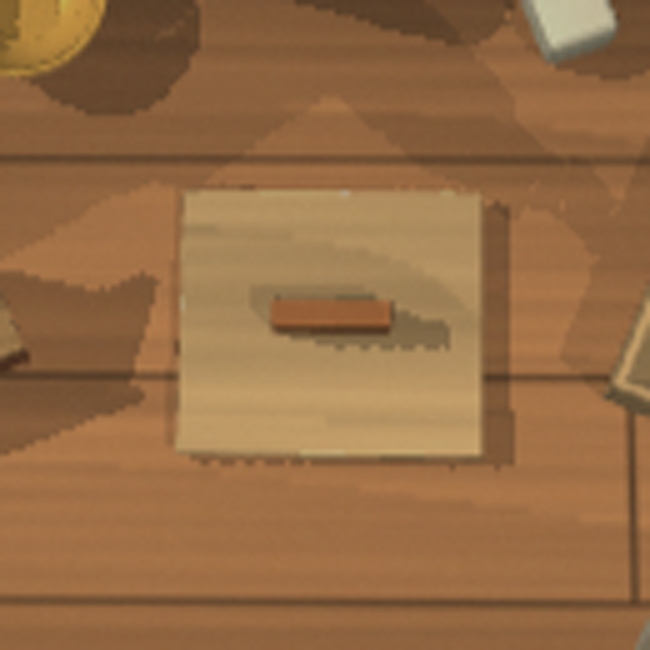

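View pics/t40.png

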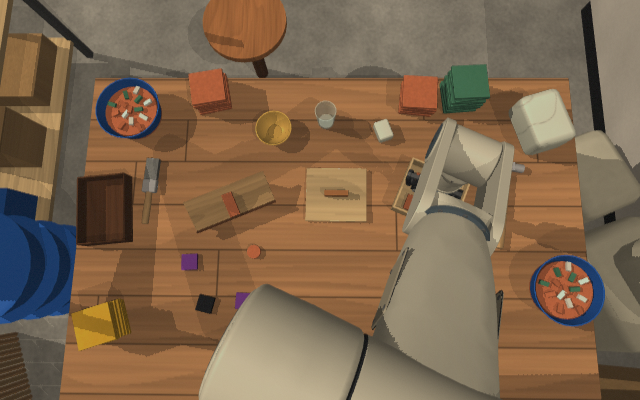

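Request:
drive_tool(rows=[0,40,-12,10,0,0,50,0,90,-27,20,0,0,50,0,150,-44,31,0,0,50,5,220,-65,67.4,0,0,50,10,220,-65,67.4,0,0,50,10,220,-65,67.4,0,0,50,10,220,-65,67.4,0,0,50,10,220,-65,67.4,0,0,50,10,220,-65,67.4,0,0,50])

```text
clock: 42.65
eef_pos: [569.4, -20.6, 117.6]
tcp_rot: [-1.879, 1.567, 2.836]
contact_force: [0.4, 0.1, -0.3]
opening: 0.497
```

Run:
```python
from h import *
go([570.5,-20.5,-3],jaw=0)
```

```text
shift [120.6   1.5   0. ] turn [ 0.1 -0.1  0.2]
shift [120.6   1.5   0. ] turn [-1.799e+02 -3.000e-01 -1.000e-01]
jaw now 0.1 q [-0.04  0.36  1.82  0.    0.96 -0.04] t 42.65 F [ 0.4  0.1 -0.3] op 0.497 pos [569.4 -20.6 117.6]
```

Request:
drive_tool(rows=[40,1,0,0,0,0,50,80,1,0,0,0,0,50,105,1,0,0,0,0,50,117,1,0,0,0,0,50,119,1,0,0,0,0,50,119,1,0,0,0,0,50])

```text
clock: 43.4
eef_pos: [570.6, -20.5, -0.7]
tcp_rot: [-2.012, 1.568, 2.703]
contact_force: [-0.5, -0.2, -0.1]
opening: 0.499
```

Run:
```python
from h import *
a=grab_frame('scene')[:,:,::-1]; crop(a,280,160,370,250,8,'pics/s41.png')
go([570.5,-20.5,-3],jaw=0)
```

```text
shift [ 2.5 -0.3  0. ] turn [ 0.2 -0.1  0.1]
shift [ 2.5 -0.3  0. ] turn [-1.798e+02 -2.000e-01 -1.000e-01]
jaw now 0.2 q [-0.04  0.53  1.88  0.    0.73 -0.04] t 43.45 F [ 0.2 -0.4 -0.6] op 0.5 pos [ 5.708e+02 -2.050e+01 -5.000e-01]
```

View pics/s41.png

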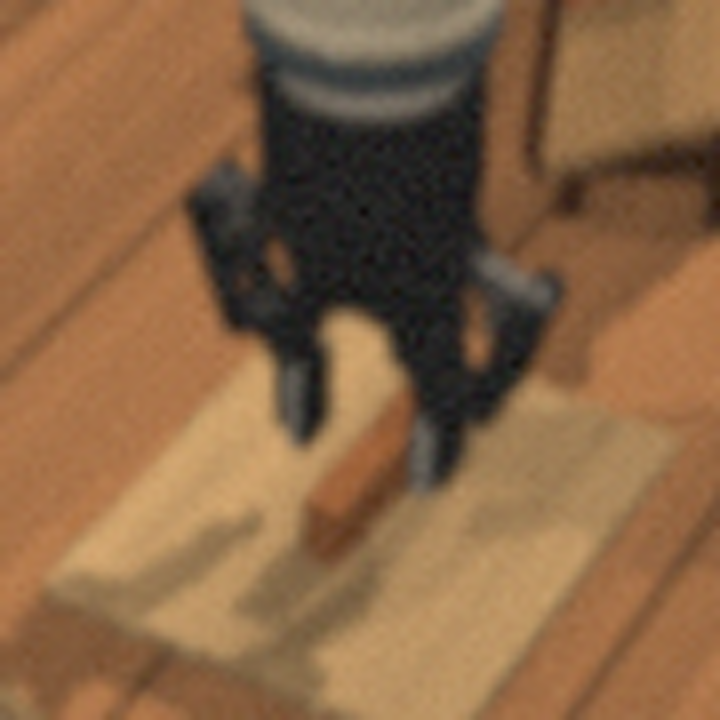

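Request:
drive_tool(rows=[2,0,3,0,0,0,50,4,0,3,0,0,0,45,4,0,3,0,0,0,30,4,0,3,0,0,0,10,4,0,3,0,0,0,5,4,0,3,0,0,0,5,4,0,3,0,0,0,5], newtons=80)

```text
clock: 44.32
eef_pos: [570.9, -23.5, -4.1]
tcp_rot: [-2.12, 1.569, 2.595]
contact_force: [-0.8, -0.0, 5.7]
opening: 0.159
```

Run:
```python
from h import *
a=grab_frame('scene')[:,:,::-1]; crop(a,280,160,370,250,8,'pics/s42.png')
go([570.5,-20.5,-3],jaw=0)
```

```text
shift [-1.1 -0.4 -3. ] turn [ 0.2 -0.1  0.1]
shift [-1.1 -0.4 -3. ] turn [-1.798e+02 -1.000e-01 -1.000e-01]
jaw now 0.2 q [-0.04  0.53  1.89  0.    0.72 -0.05] t 44.375 F [-1.   0.2  5.3] op 0.156 pos [570.9 -23.5  -4.1]
```

View pics/s42.png

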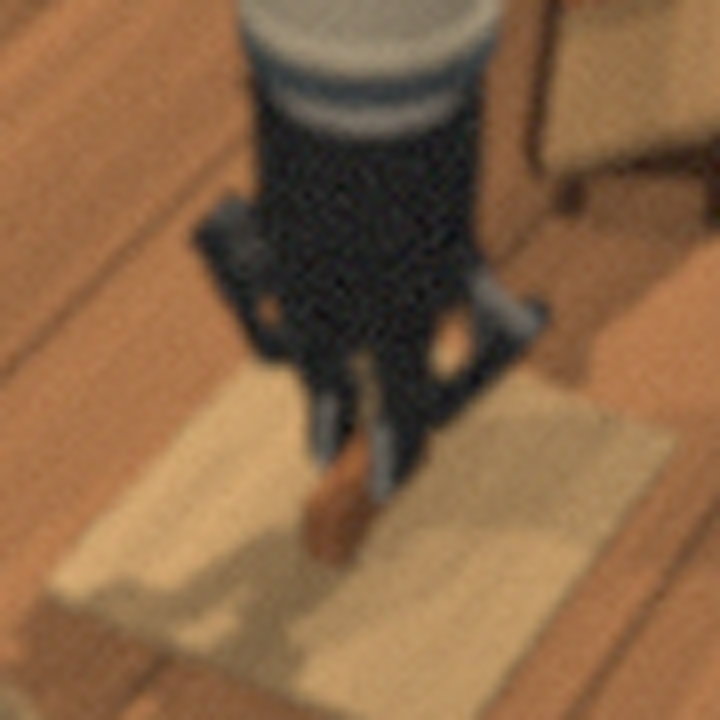

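Request:
drive_tool(rows=[-10,0,0,0,0,0,5,-35,0,0,0,0,0,5,-70,0,0,0,0,0,5,-100,0,0,0,0,0,5,-100,0,0,0,0,0,5])

```text
clock: 45.0
eef_pos: [572.8, -23.6, 98.4]
tcp_rot: [1.818, 1.568, 0.251]
contact_force: [0.1, -0.0, -2.0]
opening: 0.162
```

Run:
```python
from h import *
a=grab_frame('scene')[:,:,::-1]; crop(a,250,120,390,260,5,'pics/s43.png')
Rt=down(-22.6); p=tcp_for([562,-294.5,100],Rt,[-0,-1.6,-3.2]);print(p); go(p,[Rt])
```

```text
[ 562.24739131 -298.06914521  100.        ]
shift [ -3.4 -10.2 274.4] turn [22.8 -0.1 -0. ]
jaw now 0.2 q [-0.04  0.39  1.83  0.    0.92 -0.05] t 45.05 F [-0.3 -0.1 -1.4] op 0.159 pos [571.6 -23.6  96.8]
```

View pics/s43.png

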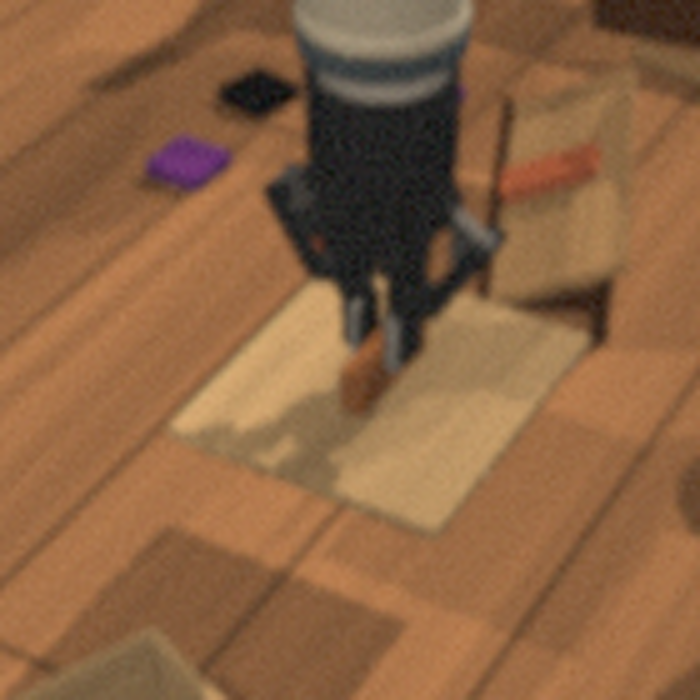

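Request:
drive_tool(rows=[-3,-1,15,0,0,0,5,-3,-2,45,2,0,0,5,-3,-3,80,5,0,0,5,-3,-4,115,8,0,0,5,-3,-6,150,11,0,0,5,-3,-7,185,14,0,0,5,-3,-9,220,18,0,0,5,-3,-10,250,21,0,0,5,-3,-10,268,22.8,0,0,5,-3,-10,274,22.8,0,0,5])

```text
clock: 46.3
eef_pos: [561.8, -298.5, 98.8]
tcp_rot: [-2.396, 1.569, 1.92]
contact_force: [0.1, 1.5, -1.4]
opening: 0.159
```

Request:
drive_tool(rows=[0,0,0,0,0,0,5,15,0,0,0,0,0,5,25,0,0,0,0,0,5,25,0,0,0,0,0,5])

```text
clock: 46.8
eef_pos: [560.8, -297.4, 72.2]
tcp_rot: [-1.945, 1.567, 2.372]
contact_force: [0.4, -0.9, -1.4]
opening: 0.162
```

Run:
```python
from h import *
a=grab_frame('scene')[:,:,::-1]; crop(a,190,190,350,350,4,'pics/s44.png')
a=grab_frame('top')[:,:,::-1]; crop(a,375,140,485,240,7,'pics/t44.png')
Rt=down(-22.6); p=tcp_for([562,-294.5,40],Rt,[-0,-1.6,-3.2]);print(p); go(p,[Rt])
```

```text
[ 562.24739131 -298.06914521   40.        ]
shift [33.5  0.5 -0.3] turn [-0.1 -0.1  0.1]
jaw now -22.7 q [-0.49  0.5   1.7   0.    0.94 -0.1 ] t 46.9 F [ 0.4 -0.4 -1.7] op 0.157 pos [ 561.7 -298.2   73.5]
```

View pics/s44.png

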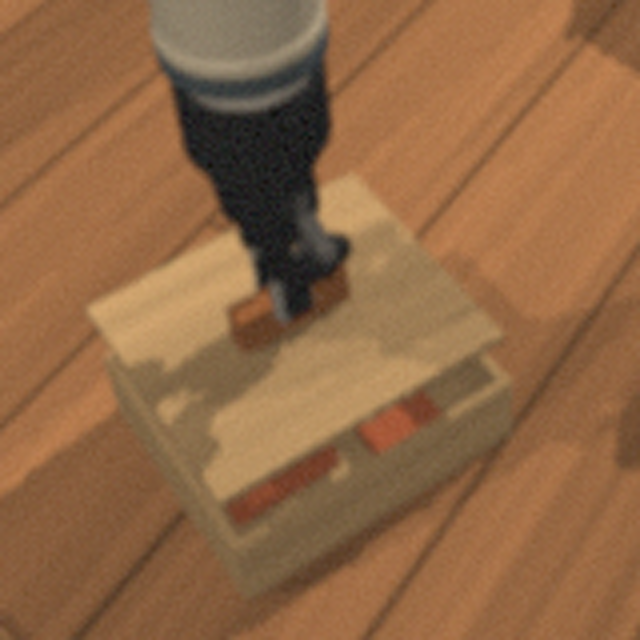

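View pics/t44.png

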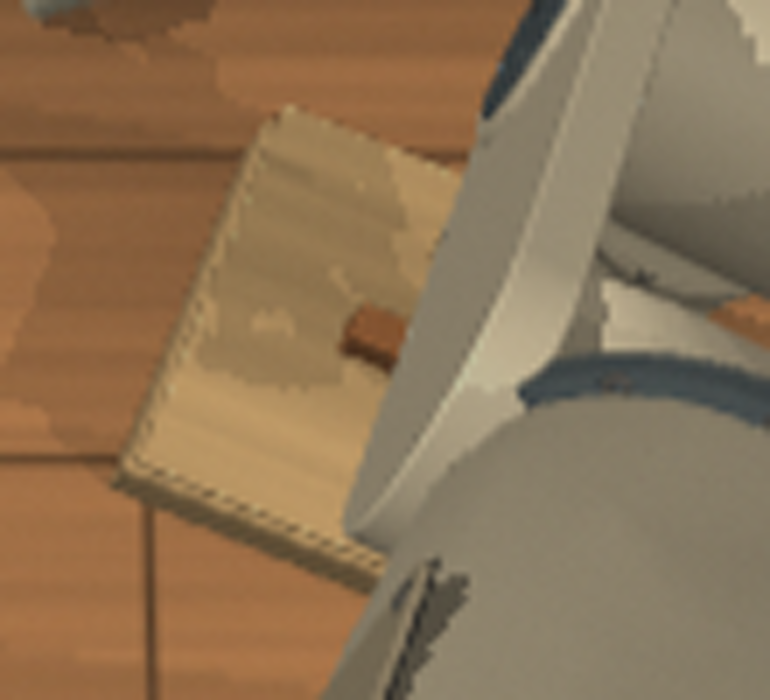

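Run:
```python
from h import *
for z in (91.5,58,50):
  for x,y in ((80,90),(-80,90)):
    p=w2pix('top',[*boxp(x,y),z]); print(z,x,y,((p-[375,140]+.5)*7-.5).round())
P=pts('top',[(288,106),(130,458)],7,375,140,91.5); print(P, np.degrees(np.arctan2(*(P[0]-P[1])[[1,0]])),np.linalg.norm(P[0]-P[1])); print(boxp(80,90),boxp(-80,90))
Q=pts('top',[(124,468),(268,122)],7,375,140,50);print(Q)
```

```text
91.5 80 90 [282. 101.]
91.5 -80 90 [137. 463.]
58 80 90 [266. 124.]
58 -80 90 [125. 476.]
50 80 90 [263. 129.]
50 -80 90 [122. 479.]
[[ 668.4326811  -244.35549917   91.5       ]
 [ 524.60289286 -177.89137115   91.5       ]] -24.801784339438917 158.4439594958298
[ 670.44339641 -242.15470627] [ 522.72976167 -180.66745465]
[[ 527.27135084 -181.58438816   50.        ]
 [ 673.5870562  -244.49509799   50.        ]]
```

Request:
drive_tool(rows=[8,0,0,-1,0,0,5,16,0,0,-1,0,0,5,22,0,0,-1,0,0,5,26,0,0,-1,0,0,5,26,0,0,-1,0,0,5])

```text
clock: 47.52
eef_pos: [561.5, -298.0, 47.1]
tcp_rot: [-2.119, 1.568, 2.215]
contact_force: [0.8, 0.1, -1.4]
opening: 0.158
```

Request:
drive_tool(rows=[2,0,0,0,0,0,5,4,0,0,0,0,0,5,5,0,0,0,0,0,5,5,0,0,0,0,0,5])

```text
clock: 48.02
eef_pos: [561.4, -298.0, 42.1]
tcp_rot: [-2.099, 1.568, 2.235]
contact_force: [-1.0, -0.7, -1.1]
opening: 0.162
```

No contact yet at 42 (plug should already be inside the rim). Continue.

Request:
drive_tool(rows=[1,0,0,0,0,0,5,2,0,0,0,0,0,5,2,0,0,0,0,0,5])

```text
clock: 48.4
eef_pos: [561.4, -298.0, 40.0]
tcp_rot: [-2.104, 1.568, 2.23]
contact_force: [-0.3, 1.2, -0.7]
opening: 0.161
```

Run:
```python
from h import *
a=grab_frame('scene')[:,:,::-1]; crop(a,200,210,340,350,5,'pics/s45.png')
s=r.sense();print(s['eef_pos'],s['contact_force'])
```

```text
[ 561.43361851 -297.94952183   40.02179445] [ 0.85447482  0.07777099 -1.54204933]
```

View pics/s45.png

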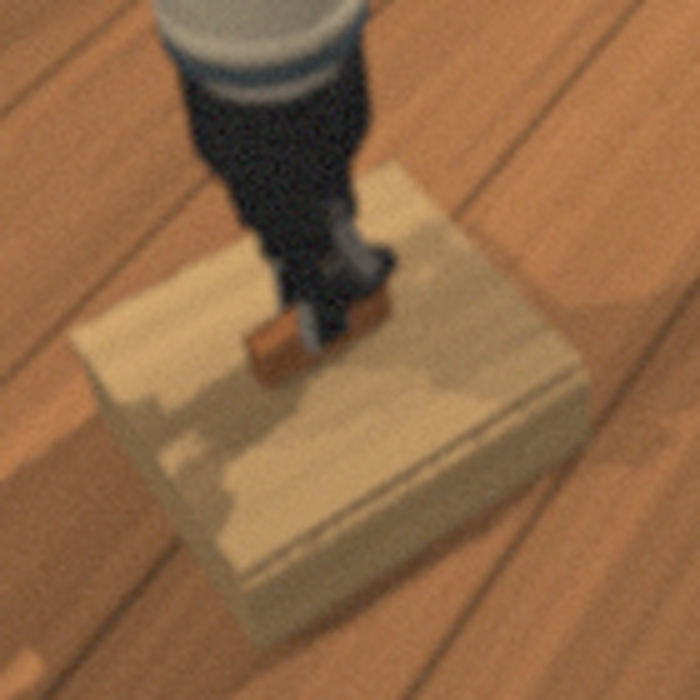

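Request:
drive_tool(rows=[0,2.5,0,0,0,0,5,1,2.5,0,0,0,0,5,2,2.5,0,0,0,0,5,2,2.5,0,0,0,0,5])

```text
clock: 48.95
eef_pos: [564.3, -299.1, 39.8]
tcp_rot: [-2.382, 1.569, 1.952]
contact_force: [-4.3, 2.9, 14.1]
opening: 0.157
```

Seated contact (14 N). Release and rise.

Request:
drive_tool(rows=[0,0,0,0,0,0,25,0,0,0,0,0,0,45,0,0,0,0,0,0,50,-25,0,0,0,0,0,50,-70,0,0,0,0,0,50,-120,0,0,0,0,0,50,-150,0,0,0,0,0,50,-150,0,0,0,0,0,50])

```text
clock: 49.95
eef_pos: [565.9, -300.2, 192.5]
tcp_rot: [1.762, 1.567, -0.187]
contact_force: [1.0, 0.4, 0.3]
opening: 0.5
```

Run:
```python
from h import *
a=grab_frame('scene')[:,:,::-1]; crop(a,200,210,340,350,5,'pics/s46.png')
go([300,-560,220],jaw=-62)
```

```text
shift [ -30.  -149.9  339.7] turn [40.3 -0.1 -0. ]
shift [ -30.  -149.9  339.7] turn [-1.397e+02  0.000e+00 -1.000e-01]
jaw now -21.7 q [-0.49  0.38  1.61  0.    1.15 -0.11] t 50.0 F [-0.1  0.7 -0.5] op 0.498 pos [ 564.8 -299.6  190.5]
```

View pics/s46.png

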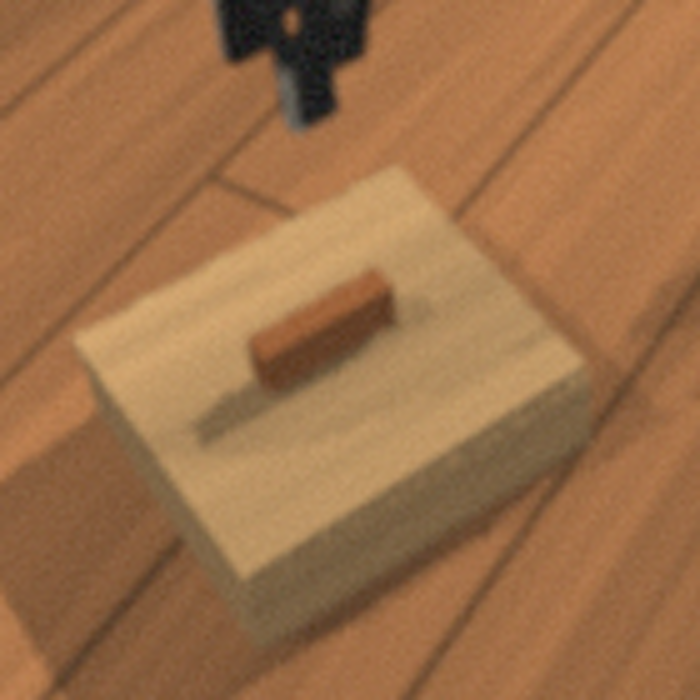

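Request:
drive_tool(rows=[-30,-60,135,15,0,0,50,-30,-150,340,40,0,0,50,-30,-150,340,40,0,0,50,-30,-150,340,40,0,0,50,-30,-150,340,40,0,0,50,-30,-150,340,40,0,0,50,-30,-150,340,40,0,0,50,-30,-150,340,40,0,0,50])

```text
clock: 51.0
eef_pos: [299.5, -559.3, 218.3]
tcp_rot: [-2.057, 1.567, 1.578]
contact_force: [0.7, 0.8, 0.0]
opening: 0.498
```

Run:
```python
from h import *
a=grab_frame('top')[:,:,::-1]; cv2.imwrite('pics/t47.png',a); crop(a,375,140,485,250,7,'pics/t47c.png')
B=boardR()
print([w2pix('top',BO+B.apply(X)).round(1) for X in ([-11+34,0,12],[-11-34,0,12])])
```

```text
[array([225.9, 194.5]), array([235.7, 216.1])]
```

View pics/t47.png

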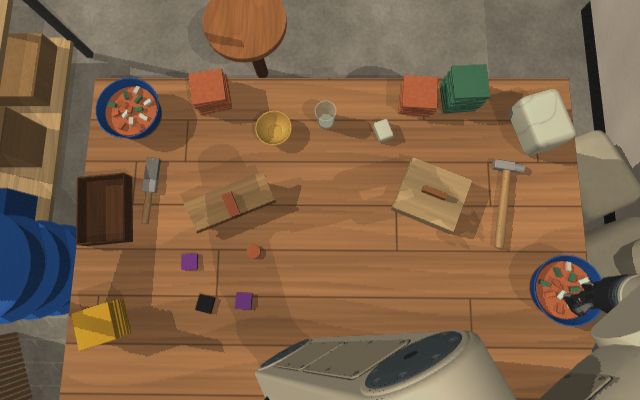

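View pics/t47c.png

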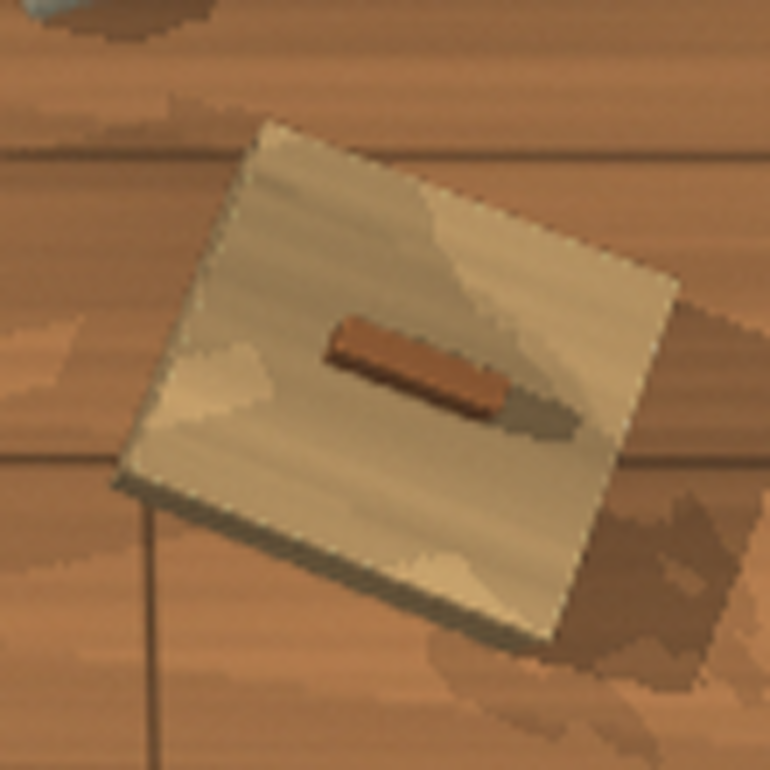

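Run:
```python
from h import *
rect('lid',pts('top',[(265,122),(680,285),(552,640),(125,465)],7,375,140,58))
a=grab_frame('scene')[:,:,::-1]; cv2.imwrite('pics/s47.png',a)
s=r.sense(); print(s['contact_force'],s['qvel'].round(3))
```

```text
lid [ 564.6 -295.3   58. ] [(np.float64(180.6), np.float64(-112.3)), (np.float64(157.2), np.float64(158.0)), (np.float64(183.1), np.float64(67.5)), (np.float64(156.4), np.float64(-22.9))]
[-0.27697488  0.00698877  0.38826171] [ 0.01  -0.007 -0.005 -0.003  0.004 -0.003]
```

View pics/s47.png

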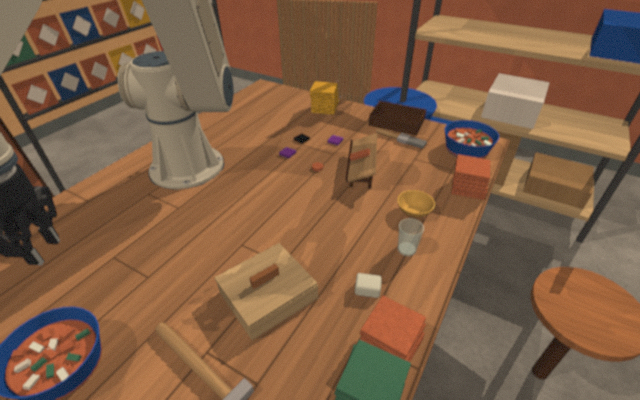

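The lid is home within about 3 mm and 1° of the box. The one leftover tile lies flat on the board, and the gripper is clear of everything.

```bash
python3 -c "
from rig import sign_off; print(sign_off())"
```

```text
the job is handed in; nothing more can be done
None
```

I packed the order and handed it in at about 51 s of robot time; the sign-off reports no verdict.

**What I did**
- I took the lid off and laid it on the bench. One oblong tile was already in the box.
- I added one oblong and both terracotta squares, so the box holds two oblong and two square tiles.
- The remaining oblong went flat on the sloping board, against its ledge.
- I then refitted the lid until it seated, with about 14 N of contact force.

**Last checks**
- **Tiles in the box:** all four lay flat and separate in the last scene-camera view before closing. I did not take a full top view of all four, because the arm hid the box.
- **Lid:** the top camera puts it about 3 mm off the box centre and within 1° of square. It looks flush with the rim.
- **Board tile:** it sits within about a pixel of where I meant to place it in the top view.
- **Bystanders and look-alikes:** none looks moved in the final pictures. The gripper touches nothing.

**What disagreed**
- **Tool height:** the fingertips sat roughly 20 to 30 mm higher than the reported tool position. I set heights from the pictures and from contact.
- **Scene camera:** it read positions about 5 mm off the top camera. I used the top camera and the arm's own readings, which agreed to about 2 mm.
- **Squares:** I let both drop about 8 to 10 mm onto the box floor, to keep the gripper's knuckles clear of the walls. They landed flat.

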